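# Drift the anchor strap into line and drop in its bolt

## Robot

A 6-joint arm with a two-finger parallel gripper is mounted at the origin on the work surface. World frame = base frame: x ahead of the robot, y to its left, z up, the work surface at z = 0. Lengths are in m, angles in degrees, forces in N, time in s.
With the tool pointing down it reaches from about 0.35 to 0.875 m from the base axis. Payload 4.2 kg.
Tool frame: the origin (TCP) lies midway between the tips of the shut fingers; the grasp point (between the pads) lies r.grasp_offset behind it (r.grasp_offset is the distance from the TCP to the grasp point, in m); z points along the fingers, y is the direction in which the jaws open and shut (so a half turn about z gives the same grasp; the last joint's range is limited). The gripper opens to 87 mm and grips with 3 to 60 N. Pads are 19 mm wide; open, the fingers measure 117 mm over their backs; the gripper's body (75 mm by 190 mm) begins 51 mm behind the grasp point.
Start: joints at [83.801, 22.042, 0.453, 0, -68.411, -14.817], TCP at [0.224, 0.583, 0.223] pointing down, gripper open.
Joint ranges: [-179.83, 179.83], [-69.29, 118.12], [-61.27, 80.66], [-181.25, 117.63], [-171.15, -9.14], [-177.46, 177.46]. Speed limits (degrees/s): [159.86, 159.86, 180, 180, 180, 180].

## Interface

Orientations are given as a 3x3 rotation matrix whose columns are the frame's x, y, z axes.
In Python, from station import sense, optics, r gives the robot as it stands. The module is installed in compiled form; this text tells all that it offers.
- The arm moves only by the tool servo_tool, never from a script. Its argument "deltas" is a list of rows, each an object with "slide": the shift along the tool's x, y, z in units of 25 mm (1.0 is 25 mm), a list of three; "spin": the turn about the tool's z in units of 8 degrees (1.0 is 8 degrees). A call has 1 to 10 rows; each row shifts and turns the pose as measured when the row begins, along the tool's axes as they then stand; what a row does not reach is not made up. A row lasts 1/10 s, in which the tool goes at most 50 mm and 8.59 degrees, less where a joint would pass 70% of its speed; a pose out of reach is approached as far as the arm can. A call is refused whole if a number of a shift passes 1 or a number of a turn 1, either way. A call with a gripper value outside its range is refused whole. "gripper" is the closure in counts, from 0 (fully open) to 255 (shut), set as the call begins (left out, the last holds). The fingers move at their own pace and stop on an object; the grip force is fixed at half the most. Time passes only in rows, so rows that do not move let the fingers close. It gives the time, the measured TCP pose, the force and the opening at its end, in the units of the state.
- sense(): the state, without advancing time (a new reading comes with each control period).
- optics.capture(name): name is "scene" or "top" or "wrist"; returns a dict with "frame" (384x512x3 uint8, red, green, blue), "camera_matrix" (3x3 intrinsics, pixels), "eye" and "rotation" of the camera in the world. Camera axes: x right, y down, z forward; pixel columns grow to the right and rows downward; lengths in m; the calibration is good to about 2 mm. A picture is of the moment at which its call begins. There is no depth.
- r.finish_job(): hands the job in, once; it reports no verdict.
The state is a dict: "time_s": time; "joints": joint angles; "joint_velocities": joint speeds; "effort": joint torques, N m; "tcp_pos": TCP position; "ee_rot": TCP orientation; "wrist_force": force on the tool from outside, world axes, zero at the start; "moment": the same for the moment, N m; "gripper_width": opening from 0.0 (shut) to 1.0 (fully open).
Only numpy, scipy, OpenCV 4.12 (cv2) and the standard library are available. Lean on these libraries where they do the work, as an engineer would, in place of code of your own. Each camera call takes 0.05 s, during which the arm holds its last target.

## Task

The steel strap that ties the microscope's anchor down swivels on its one fitted bolt, and its open hole does not line up with the hidden hole in the block underneath. Take the tapered drift from the white stand, feel its tip into both holes and work it down until its head rests on the strap so that the holes are drawn into line, then pull it out, stand it back in a free hole of the stand, and fit the square-headed bolt through strap and block until its head sits flat on the strap. Work gently, never forcing (stay well under 20 N), leave the round-headed punch in the stand and do not upset the glass flask or the amber bottle.

Things in the scene. Friction and masses are not known exactly. Their poses are not given: they have to be found in the camera images.
- strap: Level steel bar 50 x 150 x 10 mm, underside 50.5 mm and top face 60.5 mm above the bench. Origin: pivot axis, underside; x across the bar; the open hole is 100 mm along its -y. Swivels about the upright pivot with stiff friction (4 to 5 N sideways at the hole) and stays where left. On top: pivot bolt head, 22 mm wide, 7 high, at the origin; a shoe 24 x 30 x 6 mm midway to the hole.
- strap_hole (a point): Centre of the upper mouth of the strap's open hole, 15 mm in diameter, 10 mm deep. The lower hole in the block is NOT given: 7 to 9.5 mm off along the strap's +x or -x (equally likely), partly seen through this one. About 4.7 mm off this point to the right side the drift's tip finds the overlap and can go down; elsewhere it lands on the block 10.5 mm below this point.
- drift_grip (a point): Tapered drift, steel, 150 g: square head 22 x 22 x 44 mm, this point at its centre; z up, x and y square to the faces. Shoulder 22 mm below this point; shank 47 mm long: 14 mm in diameter for 13 mm, tapering over 24 mm to 4 mm, then a straight flat-ended nose 4 mm x 10 mm. Starts upright in a hole of the stand, shoulder on the stand's top, faces square to the stand.
- bolt_grip (a point): Bolt, steel, 120 g: square head 22 x 22 x 28 mm (lower than the drift's), this point at its centre; z up, x and y square to the faces. Shoulder 14 mm below this point; plain unthreaded shank 13 mm in diameter, 34 mm long, with a 3 mm lead chamfer to 8 mm at the tip. Starts upright in a hole of the stand, faces square to the stand.
- stand: White plastic tool stand, fixed, 70 (its x) x 190 (its y) x 55 mm high, origin at the centre of its underside. Three upright round holes, 17 mm in diameter and 50 mm deep, in a row at y = -60, 0 and +60 mm. Which tool stands in which hole varies.
- block (a joint): Aluminium block 56 x 56 x 38 mm under the strap (0.5 mm gap), with an upright 15 mm hole right through. It cannot move sideways (the strap must), only sink into its rubber mount: this value, in m, 0 at rest, 1 mm for every 8 N of downward push; it must stay under 3 mm.
- punch: Parallel punch with a round head 22 mm in diameter and 34 mm high and an 8 mm shank, in the third hole of the stand; not needed, to be left alone. Origin under its head, at the stand's top.
- flask: Glass conical flask, 76 mm wide and 104 mm high, on the bench; origin at the centre of its underside. To be left alone.
- reagent: Amber glass bottle, 60 mm wide and 130 mm high, on the bench; origin at the centre of its underside. To be left alone.
Mind the look-alikes: they are no part of the job. What is shaped like the part that bears bolt_grip but brown or green is not meant. Leave any pink look-alike of the stand alone.

How it is judged:
By the outcome, as a careful person would: the job done as asked, in the order asked, and still so for the second after the job is handed in, with the robot touching nothing.
It also fails if it takes over 72 s, if anything falls off the work surface, if the arm or the gripper's body presses on something with over 40 N, if the wrist force passes 120 N, or if a joint passes its speed limit or range.

## Working session

There is one attempt and no reset: what is moved stays moved. The work goes in short steps, Python scripts to look and compute and a tool call to move; the robot and the scene stay as the last step left them, time stands still between calls to the robot, and variables do not carry over. Pictures are saved under pics/ and viewed, and the job is handed in when it is done.

Besides the shell and the picture viewer there is one more tool, called as name(argument=value, ...), one argument or row to a line, values as JSON. servo_tool: Moves the arm, as the interface text tells. Its arguments: {"type":"object","properties":{"deltas":{"type":"array"},"gripper":{"type":"number"}},"required":["deltas"]}

```bash
mkdir -p pics
python3 - <<'E'
from station import sense, optics, r
import cv2
s=sense()
print({k:s[k] for k in s}, r.grasp_offset)
for n in ("scene","top","wrist"):
    c=optics.capture(n)
    cv2.imwrite(f"pics/{n}0.png",cv2.resize(c["frame"][:,:,::-1],(768,576)))
    print(n,c["camera_matrix"],c["eye"],c["rotation"])
E
```

```text
{'time_s': 0.0, 'joints': array([ 8.38007697e+01,  2.20906865e+01,  3.79615726e-01, -2.77673498e-02,
       -6.84129105e+01, -1.48159922e+01]), 'joint_velocities': array([0.06938378, 0.06158864, 0.04431397, 0.01575552, 0.01584874,
       0.06284285]), 'effort': array([ 5.23828021e-04, -3.90664387e+01,  1.87406248e+01,  4.21980813e+00,
        1.10964183e-02, -1.92785246e-04]), 'tcp_pos': array([0.22391185, 0.58285917, 0.22146246]), 'ee_rot': array([[ 9.33421090e-01, -3.58782113e-01, -6.81668400e-04],
       [-3.58782741e-01, -9.33418729e-01, -2.10252232e-03],
       [ 1.18065349e-04,  2.20710953e-03, -9.99997557e-01]]), 'wrist_force': array([-0.15281379,  0.35746988, -1.29945175]), 'moment': array([ 0.02104051,  0.00200561, -0.04983741]), 'gripper_width': 0.9969815086004312} 0.0187
scene [[383.70880966   0.         255.3266088 ]
 [  0.         383.70880966 194.31684332]
 [  0.           0.           1.        ]] [ 1.06499019 -0.49631403  0.62024115] [[ 0.59159018  0.52571457 -0.61126529]
 [ 0.80609292 -0.37125743  0.46084936]
 [ 0.01533844 -0.76537058 -0.64340704]]
top [[353.78929101   0.         250.93436146]
 [  0.         353.78929101 182.9761481 ]
 [  0.           0.           1.        ]] [ 0.35644111 -0.08653665  1.01525733] [[-0.00151297 -0.98335875  0.18166806]
 [-0.9998327  -0.00182399 -0.0182    ]
 [ 0.0182285  -0.1816652  -0.98319147]]
wrist [[293.94595844   0.         256.83754562]
 [  0.         293.94595844 190.92955755]
 [  0.           0.           1.        ]] [0.3016308  0.55387888 0.38472889] [[-0.35827878 -0.89079849 -0.27948949]
 [-0.93361197  0.3425641   0.10496914]
 [ 0.00223671  0.29854295 -0.95439358]]
```

View pics/scene0.png

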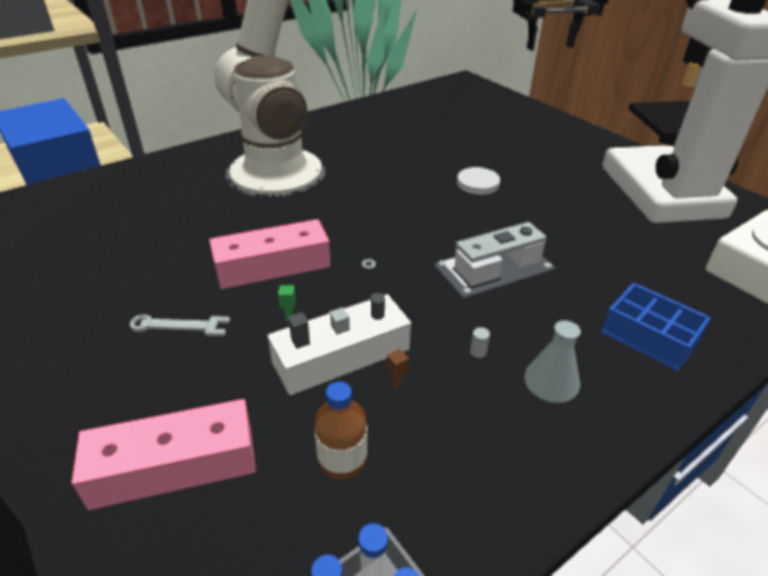

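View pics/top0.png

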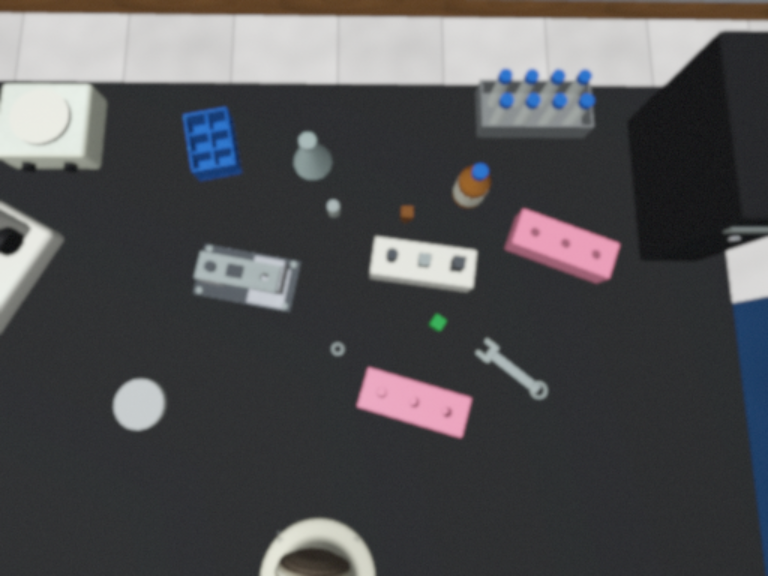

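View pics/wrist0.png

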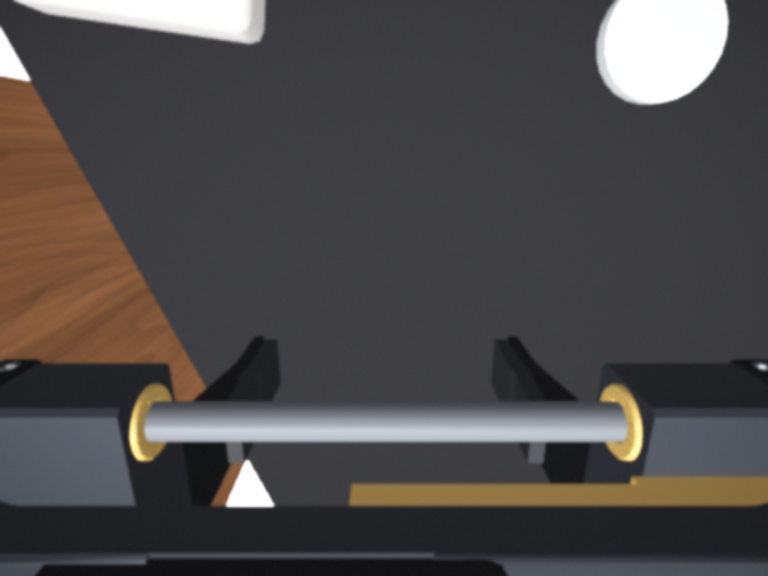

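```bash
cat > h.py <<'E'
from station import sense, optics, r
import cv2, numpy as np
def cap(n): return optics.capture(n)
def ray(c,u,v,z):
    K=c["camera_matrix"];d=c["rotation"]@np.linalg.solve(K,[u,v,1.]);t=(z-c["eye"][2])/d[2];return c["eye"]+t*d
def proj(c,p):
    q=c["rotation"].T@(np.asarray(p,float)-c["eye"]);q=c["camera_matrix"]@q;return q[:2]/q[2]
def crop(c,u0,v0,w,h,k,fn,pts=[]):
    im=cv2.resize(c["frame"][v0:v0+h,u0:u0+w,::-1],None,fx=k,fy=k,interpolation=cv2.INTER_CUBIC)
    for p in pts: cv2.circle(im,(int((p[0]-u0+.5)*k),int((p[1]-v0+.5)*k)),2,(0,0,255),-1)
    cv2.imwrite("pics/"+fn,im)
E
python3 - <<'E'
from h import *
import pickle
d={n:cap(n) for n in("top","scene")}
pickle.dump(d,open("c0.pkl","wb"))
crop(d["top"],240,150,84,48,9,"t_stand.png")
crop(d["top"],122,158,84,54,9,"t_strap.png")
crop(d["scene"],170,190,110,75,7,"s_stand.png")
crop(d["scene"],285,140,90,60,8,"s_strap.png")
E
```

```text
(no output)
```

View pics/t_stand.png

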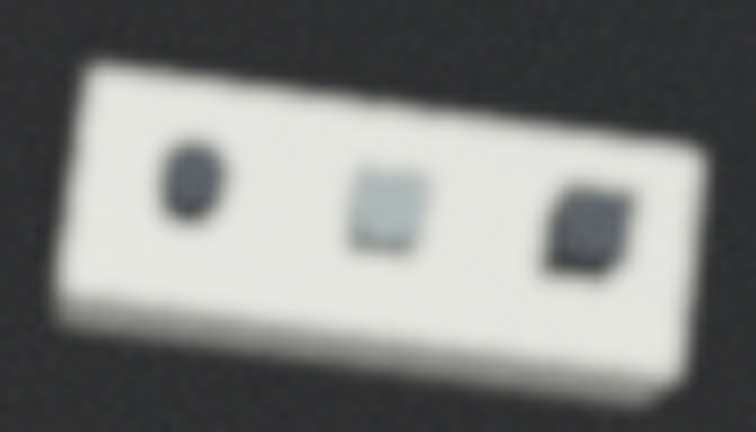

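View pics/t_strap.png

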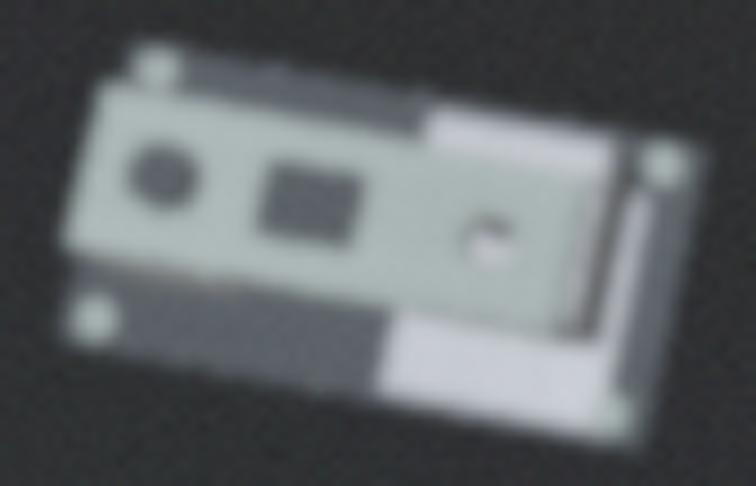

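View pics/s_stand.png

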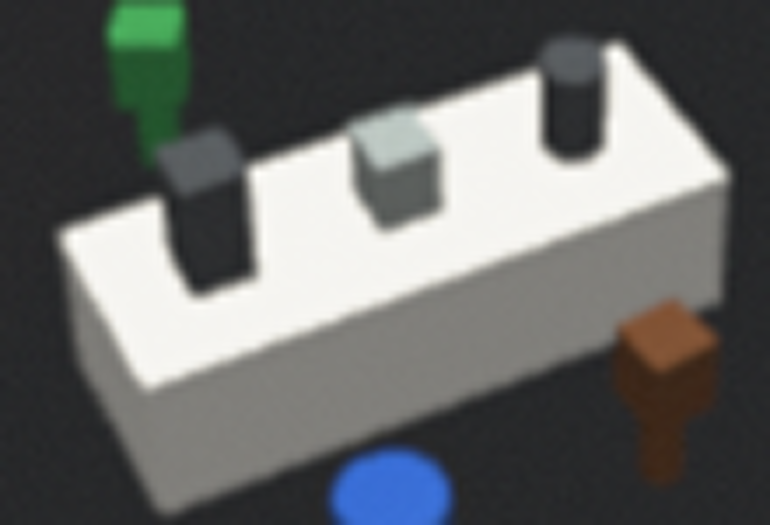

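View pics/s_strap.png

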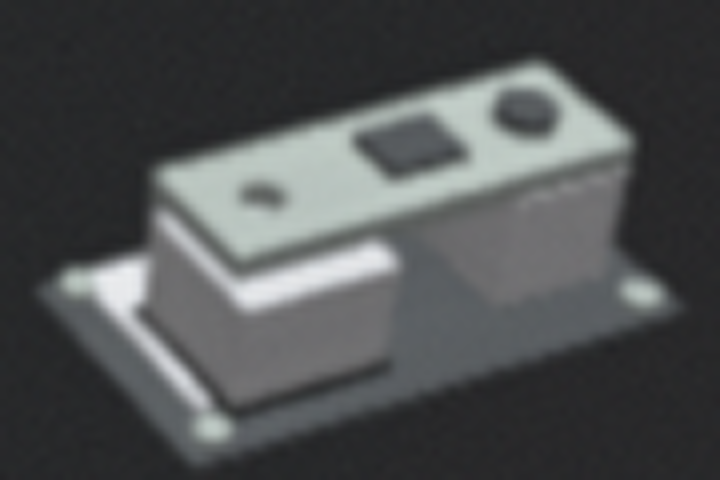

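Run:
```python
from h import *
import pickle
d=pickle.load(open("c0.pkl","rb"));T=d["top"];S=d["scene"]
def g(c,x,y,u0,v0,k,z): return ray(c,(x+.5)/k-.5+u0,(y+.5)/k-.5+v0,z)
t=lambda x,y,z:g(T,x,y,240,150,9,z)
s=lambda x,y,z:g(S,x,y,170,190,7,z)
print("stand corners top",*[t(*p,.055)[:2].round(4) for p in((88,62),(708,148),(690,382),(58,300))])
print("stand corners scene",*[s(*p,.055)[:2].round(4) for p in((620,40),(730,178),(148,388),(58,232))])
print("drift",t(592,225,.099)[:2],s(202,160,.099)[:2])
print("bolt",t(391,202,.083)[:2],s(396,137,.083)[:2])
print("punch",t(194,178,.089)[:2],s(572,60,.089)[:2])
t2=lambda x,y,z:g(T,x,y,122,158,9,z)
s2=lambda x,y,z:g(S,x,y,285,140,8,z)
print("hole",t2(489,241,.0605)[:2],s2(263,194,.0605)[:2])
print("pivot",t2(164,176,.0675)[:2],s2(526,108,.0675)[:2])
print("strap corners",*[t2(*p,.0605)[:2].round(4) for p in((105,82),(610,170),(570,335),(62,245))])
print("strap corners s",*[s2(*p,.0605)[:2].round(4) for p in((540,58),(636,140),(240,268),(152,170))])
```

```text
stand corners top [ 0.6094 -0.0999] [ 0.5825 -0.2925] [ 0.5089 -0.2843] [ 0.5341 -0.0907]
stand corners scene [ 0.5345 -0.0882] [ 0.6068 -0.0998] [ 0.5797 -0.2874] [ 0.5089 -0.2788]
drift [ 0.5487302  -0.24789594] [ 0.54958528 -0.24877388]
bolt [ 0.55899713 -0.19043547] [ 0.5581911  -0.18934394]
punch [ 0.56486886 -0.13105216] [ 0.56552132 -0.13030398]
hole [0.52870417 0.10086319] [0.52723037 0.10276556]
pivot [0.54720757 0.19797724] [0.54793372 0.19824124]
strap corners [0.5779 0.2196] [0.5508 0.0649] [0.4999 0.0754] [0.5272 0.2296]
strap corners s [0.5233 0.2332] [0.5747 0.2226] [0.5516 0.0702] [0.4973 0.0829]
```

```bash
cat >> h.py <<'E'
def go(x,y,z,yaw=None):
    "print tool-frame delta (25mm units) and spin (8deg units) to the TCP target; yaw = world yaw of tool x"
    s=sense();R=s["ee_rot"];p=s["tcp_pos"];d=R.T@(np.array([x,y,z])-p)/.025
    cy=np.degrees(np.arctan2(R[1,0],R[0,0]))
    sp=0 if yaw is None else -(yaw-cy)/8
    print("t",round(s["time_s"],2),"tcp",p.round(4),"yaw",cy.round(2),"F",np.round(s["wrist_force"],2),"w",round(s["gripper_width"],3),"-> slide",d.round(3),"spin",np.round(sp,2))
E
python3 - <<'E'
from h import *
import pickle
d=pickle.load(open("c0.pkl","rb"));T=d["top"];S=d["scene"]
k=512/768
for n,a,b in(("bottle cap",(480,171),(339,393)),("flask top",(308,140),(567,330))):
    for z in(.104,.13): print(n,z,ray(T,a[0]*k,a[1]*k,z)[:2],ray(S,b[0]*k,b[1]*k,z)[:2])
print("scope base corner",ray(T,62*k,240*k,.04))
print("green",ray(T,438*k,322*k,.05))
go(.445,.10,.12,-10.5)
E
```

```text
bottle cap 0.104 [ 0.71651065 -0.29212957] [ 0.69167589 -0.27530243]
bottle cap 0.13 [ 0.70623714 -0.28626359] [ 0.71047751 -0.28643347]
flask top 0.104 [0.7745047  0.02125505] [0.77537653 0.02290489]
flask top 0.13 [0.7625765  0.01817953] [ 0.78996265 -0.00324508]
scope base corner [0.60112771 0.4836735  0.04      ]
green [ 0.4468441  -0.21662929  0.05      ]
t 0.25 tcp [0.224  0.5832 0.222 ] yaw -21.02 F [ 0.5  -0.71  0.17] w 1.001 -> slide [15.182 14.867  4.098] spin -1.31
```

servo_tool(
  deltas=[
    {"slide": [0.95,0.93,0]},
    {"slide": [0.95,0.93,0]},
    {"slide": [0.95,0.93,0]},
    {"slide": [0.95,0.93,0]},
    {"slide": [0.95,0.93,0]},
    {"slide": [0.95,0.93,0]},
    {"slide": [0.95,0.93,0]},
    {"slide": [0.95,0.93,0]},
    {"slide": [0.95,0.93,0]},
    {"slide": [0.95,0.93,0]},
  ],
)

```text
invalid input
```

servo_tool(
  deltas=[
    {"slide": [0.95,0.93,0],"spin": 0},
    {"slide": [0.95,0.93,0],"spin": 0},
    {"slide": [0.95,0.93,0],"spin": 0},
    {"slide": [0.95,0.93,0],"spin": 0},
    {"slide": [0.95,0.93,0],"spin": 0},
    {"slide": [0.95,0.93,0],"spin": 0},
    {"slide": [0.95,0.93,0],"spin": 0},
    {"slide": [0.95,0.93,0],"spin": 0},
    {"slide": [0.95,0.93,0],"spin": 0},
    {"slide": [0.95,0.93,0],"spin": 0},
  ],
)

```text
time_s: 1.25
tcp_pos: [0.3651, 0.2726, 0.2205]
ee_rot: [[0.936, -0.352, -0.0], [-0.352, -0.936, -0.002], [0.0, 0.002, -1.0]]
wrist_force: [0.5, 0.6, 0.4]
gripper_width: 1.001
```

```bash
python3 -c "
from h import *
go(.445,.10,.12,-10.5)"
```

```text
t 1.25 tcp [0.3651 0.2726 0.2205] yaw -20.62 F [0.48 0.59 0.43] w 1.001 -> slide [5.42  5.327 4.031] spin -1.26
```

servo_tool(
  deltas=[
    {"slide": [0.95,0.93,0.7],"spin": -0.2},
    {"slide": [0.95,0.93,0.7],"spin": -0.2},
    {"slide": [0.95,0.93,0.7],"spin": -0.2},
    {"slide": [0.95,0.93,0.7],"spin": -0.2},
    {"slide": [0.7,0.93,0.7],"spin": -0.2},
    {"slide": [0.3,0.4,0.5],"spin": -0.2},
    {"slide": [0,0,0],"spin": 0},
    {"slide": [0,0,0],"spin": 0},
  ],
  gripper=110,
)

```text
time_s: 2.05
tcp_pos: [0.4468, 0.1077, 0.1192]
ee_rot: [[0.982, -0.19, 0.003], [-0.19, -0.982, 0.003], [0.003, -0.004, -1.0]]
wrist_force: [-0.4, 0.2, 0.0]
gripper_width: 0.573
```

```bash
python3 -c "
from h import *
go(.445,.10,.12,-10.5)
c=cap('wrist'); import pickle; pickle.dump(c,open('w1.pkl','wb'))
cv2.imwrite('pics/w1.png',cv2.resize(c['frame'][:,:,::-1],(768,576)))
print(proj(c,(.528,.102,.0605))*1.5, proj(c,(.5476,.198,.0675))*1.5)"
```

```text
t 2.05 tcp [0.4468 0.1077 0.1192] yaw -10.93 F [-0.44  0.24  0.04] w 0.573 -> slide [-0.012  0.315 -0.034] spin -0.05
[365.95520482 153.53652511] [155.53245502 151.20940186]
```

View pics/w1.png

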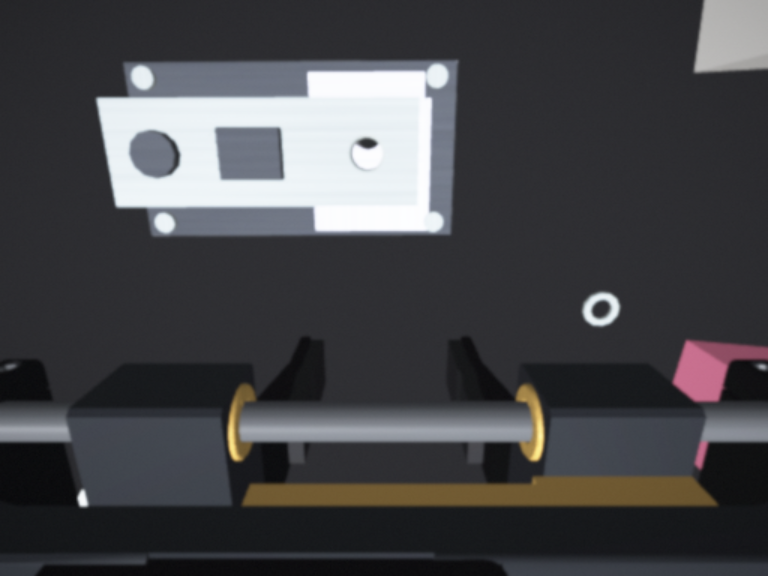

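Run:
```python
from h import *
import pickle
c=pickle.load(open('w1.pkl','rb'))
crop(c,60,36,256,128,3,'w1z.png',)
crop(c,225,85,40,35,18,'w1h.png')
```

```text
(no output)
```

View pics/w1z.png

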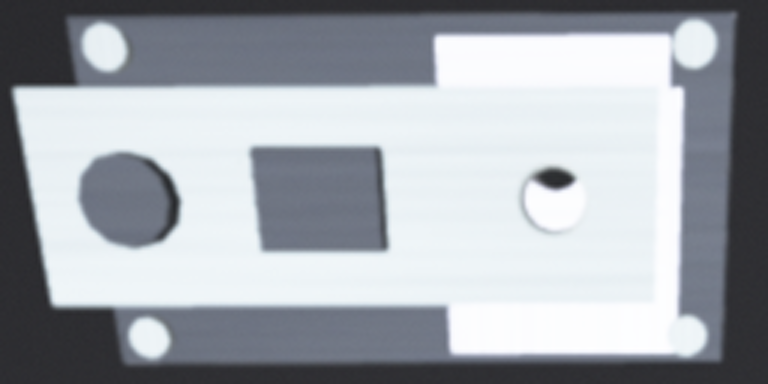

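View pics/w1h.png

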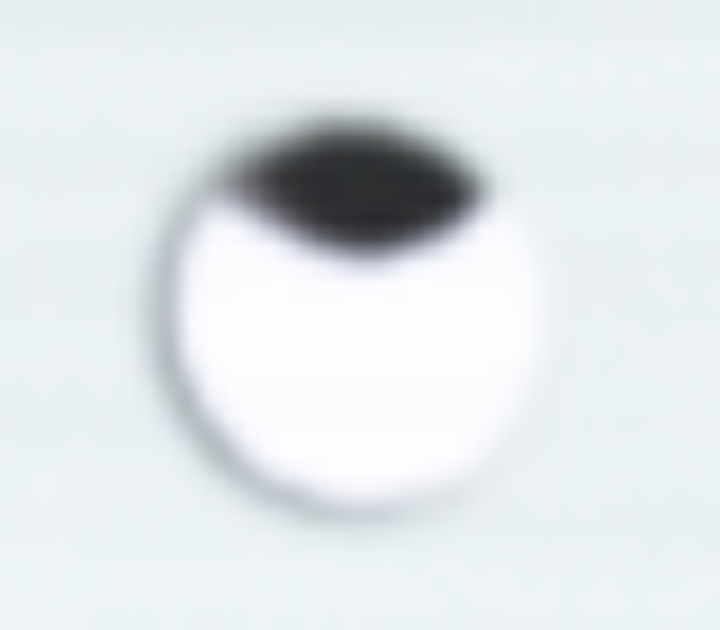

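Run:
```python
from h import *
import pickle
c=pickle.load(open('w1.pkl','rb'))
h=lambda x,y,z:ray(c,(x+.5)/18-.5+225,(y+.5)/18-.5+85,z)[:2]
q=lambda x,y,z:ray(c,(x+.5)/3-.5+60,(y+.5)/3-.5+36,z)[:2]
H=h(350,316,.0605);P=q(127,199,.0675)
print("hole",H,"pivot",P,"len",np.linalg.norm(P-H))
v=P-H;print("yaw",np.degrees(np.arctan2(-v[0],v[1])))
for a,b in(((15,88),(655,86)),((52,306),(655,304))):
    A=q(*a,.0605);B=q(*b,.0605);v=A-B;print(A,B,"edge yaw",np.degrees(np.arctan2(-v[0],v[1])),np.linalg.norm(v))
yaw=np.radians(-10.7);X=np.array([np.cos(yaw),np.sin(yaw)])
E=h(365,253,.05);print("lower edge off",(E-H)@X*1000+7.5, "upper extents",(h(350,108,.0605)-H)@X,(h(350,520,.0605)-H)@X)
```

```text
hole [0.5281858  0.10196018] pivot [0.54706156 0.19943792] len 0.09928849377465451
yaw -10.95922007588283
[0.57623375 0.220151  ] [0.54838695 0.07356252] edge yaw -10.756076744041538 0.1492100086547928
[0.52684223 0.2301729 ] [0.49888048 0.08200604] edge yaw -10.687055025331686 0.1507822271876468
lower edge off 9.954023732874994 upper extents 0.007911073367980045 -0.00793209971015122
```

```bash
python3 -c "
from h import *
go(.467,-.237,.12,-7.9)"
```

```text
t 2.1 tcp [0.4466 0.1079 0.1193] yaw -10.9 F [-0.1  -0.26 -0.09] w 0.571 -> slide [ 3.409 13.394 -0.076] spin -0.38
```

servo_tool(
  deltas=[
    {"slide": [0.25,1,0],"spin": -0.2},
    {"slide": [0.25,1,0],"spin": -0.2},
    {"slide": [0.25,1,0],"spin": 0},
    {"slide": [0.25,1,0],"spin": 0},
    {"slide": [0.25,1,0],"spin": 0},
    {"slide": [0.25,1,0],"spin": 0},
    {"slide": [0.25,1,0],"spin": 0},
    {"slide": [0.25,1,0],"spin": 0},
    {"slide": [0.25,1,0],"spin": 0},
    {"slide": [0.25,1,0],"spin": 0},
  ],
)

```text
time_s: 3.1
tcp_pos: [0.4837, -0.1433, 0.129]
ee_rot: [[0.994, -0.109, 0.027], [-0.11, -0.994, 0.009], [0.025, -0.012, -1.0]]
wrist_force: [0.0, 0.5, 0.2]
gripper_width: 0.568
```

servo_tool(
  deltas=[
    {"slide": [0.25,1,0],"spin": 0},
    {"slide": [0.25,1,0],"spin": 0},
    {"slide": [0.25,1,0],"spin": 0},
    {"slide": [0.1,0.5,0],"spin": 0},
    {"slide": [0,0,0],"spin": 0},
    {"slide": [0,0,0],"spin": 0},
  ],
)

```text
time_s: 3.7
tcp_pos: [0.5006, -0.2331, 0.134]
ee_rot: [[0.994, -0.105, 0.037], [-0.106, -0.994, 0.008], [0.036, -0.012, -0.999]]
wrist_force: [-1.7, 0.5, -0.1]
gripper_width: 0.566
```

```bash
python3 -c "
from h import *
go(.467,-.237,.12,-7.9)
c=cap('wrist'); import pickle; pickle.dump(c,open('w2.pkl','wb'))
cv2.imwrite('pics/w2.png',cv2.resize(c['frame'][:,:,::-1],(768,576)))
print(proj(c,(.5497,-.2488,.099))*1.5)"
```

```text
t 3.7 tcp [ 0.5006 -0.2331  0.134 ] yaw -6.07 F [-1.68  0.53 -0.09] w 0.566 -> slide [-1.338  0.302  0.508] spin 0.23
[409.54176308 226.39699087]
```

View pics/w2.png

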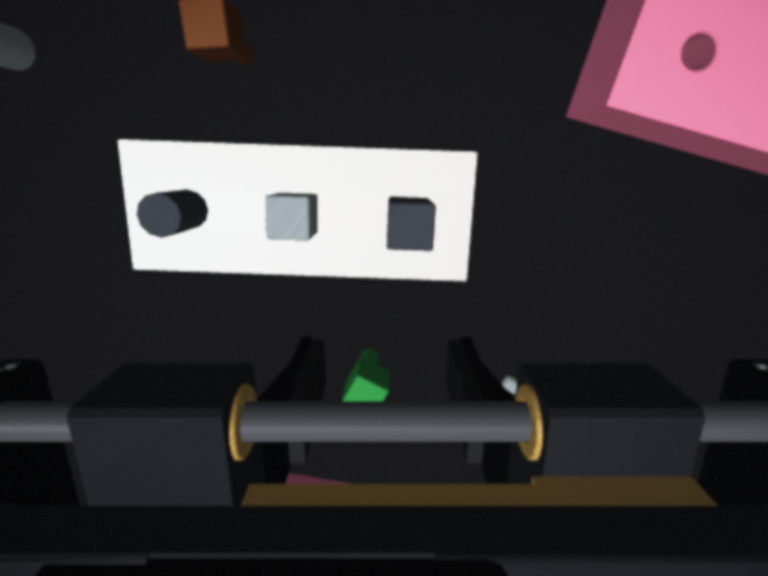

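Run:
```python
from h import *
import pickle
c=pickle.load(open('w2.pkl','rb'))
g=c['frame'].astype(int).sum(2)
sub=(g[80:200,70:330]>500).astype(np.uint8)
# stand white quad
cs,_=cv2.findContours(sub,cv2.RETR_EXTERNAL,cv2.CHAIN_APPROX_NONE)
k=max(cs,key=cv2.contourArea);ap=cv2.approxPolyDP(k,6,True)[:,0]+[70,80]
W=np.array([ray(c,*p,.055)[:2] for p in ap]);print(ap.tolist(),W.round(4).tolist())
for nm,(u,v),z in(("drift",(411,223),.099),("bolt",(287.5,216.5),.083),("punch",(159.5,214),.089)):
    print(nm,ray(c,(u+.5)/1.5-.5,(v+.5)/1.5-.5,z)[:2])
crop(c,240,120,60,56,12,'w2d.png')
go(.549,-.249,.13,-7.9)
```

```text
[[79, 93], [91, 179], [310, 185], [315, 101]] [[0.6057, -0.1005], [0.5358, -0.0922], [0.5113, -0.279], [0.5798, -0.2869]]
drift [ 0.55129326 -0.24949547]
bolt [ 0.55865888 -0.19011552]
punch [ 0.56668765 -0.1308033 ]
t 3.75 tcp [ 0.5006 -0.233   0.134 ] yaw -6.04 F [-0.    0.64  0.37] w 0.575 -> slide [1.986 0.436 0.228] spin 0.23
```

View pics/w2d.png

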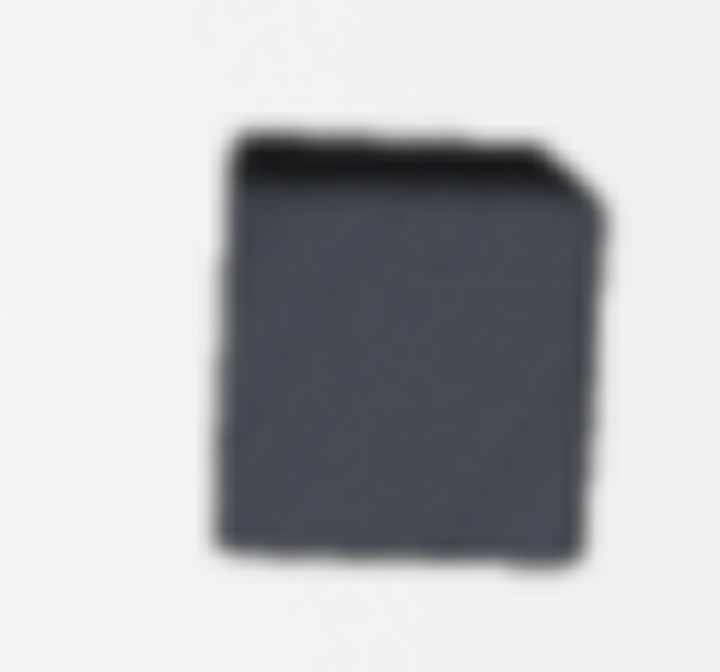

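servo_tool(
  deltas=[
    {"slide": [0.4,0.1,0],"spin": 0.1},
    {"slide": [0.4,0.1,0],"spin": 0.1},
    {"slide": [0.4,0.1,0],"spin": 0},
    {"slide": [0.4,0.1,0],"spin": 0},
  ],
)

```text
time_s: 4.15
tcp_pos: [0.5419, -0.2457, 0.1363]
ee_rot: [[0.991, -0.13, 0.038], [-0.131, -0.991, 0.008], [0.037, -0.013, -0.999]]
wrist_force: [-0.6, -0.1, 0.2]
gripper_width: 0.569
```

```bash
python3 -c "
from h import *
go(.5497,-.2495,.13,-7.9);print(sense()['ee_rot'][:,2])"
```

```text
t 4.15 tcp [ 0.5419 -0.2457  0.1363] yaw -7.53 F [-0.6  -0.12  0.19] w 0.569 -> slide [0.322 0.115 0.263] spin 0.05
[ 0.03803043  0.00824387 -0.99924258]
```

servo_tool(
  deltas=[
    {"slide": [-0.2,-1,0],"spin": 0},
    {"slide": [-0.2,-1,0],"spin": 0},
    {"slide": [-0.2,-1,0],"spin": 0},
    {"slide": [-0.2,-1,0],"spin": 0},
  ],
)

```text
time_s: 4.55
tcp_pos: [0.5403, -0.1446, 0.1356]
ee_rot: [[0.99, -0.136, 0.039], [-0.136, -0.991, 0.007], [0.038, -0.012, -0.999]]
wrist_force: [0.6, 0.3, 0.4]
gripper_width: 0.572
```

```bash
python3 -c "
from h import *
go(.5497,-.2495,.13,-7.9);print(sense()['ee_rot'][:,2])"
```

```text
t 4.55 tcp [ 0.5403 -0.1446  0.1356] yaw -7.85 F [0.61 0.3  0.44] w 0.572 -> slide [0.935 4.109 0.209] spin 0.01
[ 0.03895185  0.00681405 -0.99921786]
```

```bash
python3 -c "
from h import *
s=sense();print(s['joints'].round(2),s['joint_velocities'].round(2),s['effort'].round(2))"
```

```text
[  1.43  19.27 -17.27  -0.43 -51.22  81.  ] [ 28.39  -7.12 -11.98   1.55   5.11 -29.13] [ -2.38 -33.93  16.46   3.49   0.08   0.34]
```

servo_tool(
  deltas=[
    {"slide": [-1,0,0.3],"spin": 0},
    {"slide": [-1,0,0],"spin": 0},
    {"slide": [-1,0,0],"spin": 0},
  ],
)

```text
time_s: 4.85
tcp_pos: [0.4703, -0.1313, 0.1247]
ee_rot: [[0.991, -0.131, 0.042], [-0.131, -0.991, 0.006], [0.041, -0.012, -0.999]]
wrist_force: [-0.4, -0.3, 0.5]
gripper_width: 0.569
```

```bash
python3 -c "
from h import *
go(.5497,-.2495,.13,-7.9);s=sense();print(s['ee_rot'][:,2]);print(s['joints'].round(2),s['joint_velocities'].round(2))"
```

```text
t 4.85 tcp [ 0.4703 -0.1313  0.1247] yaw -7.53 F [-0.41 -0.31  0.47] w 0.569 -> slide [ 3.773  4.269 -0.111] spin 0.05
[ 0.04192423  0.00644911 -0.99909998]
[  3.35  13.56 -27.71  -0.32 -46.31  79.34] [  6.41 -20.99 -33.91  -0.06  11.66  -5.95]
```

servo_tool(
  deltas=[
    {"slide": [0.9,0,0],"spin": 0},
    {"slide": [0.9,0,0],"spin": 0},
    {"slide": [0.9,0,0],"spin": 0},
  ],
)

```text
time_s: 5.15
tcp_pos: [0.5318, -0.1396, 0.1258]
ee_rot: [[0.991, -0.13, 0.033], [-0.131, -0.991, 0.008], [0.032, -0.012, -0.999]]
wrist_force: [-0.5, 0.6, -0.6]
gripper_width: 0.567
```

```bash
python3 -c "
from h import *
go(.5497,-.2495,.13,-7.9);s=sense();print(s['ee_rot'][:,2]);print(s['joints'].round(2),s['joint_velocities'].round(2))"
```

```text
t 5.15 tcp [ 0.5318 -0.1396  0.1258] yaw -7.52 F [-0.53  0.61 -0.59] w 0.567 -> slide [ 1.289  4.263 -0.179] spin 0.05
[ 0.03308452  0.00767498 -0.99942309]
[  1.97  19.21 -19.    -0.49 -49.88  80.83] [ -4.25  19.99  33.27   0.66 -11.76   4.46]
```

servo_tool(
  deltas=[
    {"slide": [0.2,0.9,0],"spin": 0},
    {"slide": [0.2,0.9,0],"spin": 0},
    {"slide": [0.2,0.9,0],"spin": 0},
  ],
)

```text
time_s: 5.45
tcp_pos: [0.5444, -0.2089, 0.1253]
ee_rot: [[0.992, -0.125, 0.035], [-0.125, -0.992, 0.007], [0.034, -0.012, -0.999]]
wrist_force: [0.5, 1.0, -0.2]
gripper_width: 0.57
```

```bash
python3 -c "
from h import *
go(.5497,-.2495,.13,-7.9);s=sense();print(s['ee_rot'][:,2]);print(s['joints'].round(2),s['joint_velocities'].round(2))"
```

```text
t 5.45 tcp [ 0.5444 -0.2089  0.1253] yaw -7.19 F [ 0.47  0.97 -0.18] w 0.57 -> slide [ 0.421  1.584 -0.193] spin 0.09
[ 0.03546768  0.00716905 -0.99934511]
[ -5.41  22.15 -14.29  -0.77 -51.57  88.7 ] [-24.55  10.29  16.35  -1.13  -6.57  25.3 ]
```

servo_tool(
  deltas=[
    {"slide": [0,0,-1],"spin": 0},
    {"slide": [0,0,-0.7],"spin": 0},
    {"slide": [0,0,-0.4],"spin": 0},
    {"slide": [0,0,-0.2],"spin": 0},
    {"slide": [0,0,0],"spin": 0},
  ],
)

```text
time_s: 5.95
tcp_pos: [0.5449, -0.2129, 0.1822]
ee_rot: [[0.991, -0.129, 0.032], [-0.13, -0.992, 0.007], [0.031, -0.011, -0.999]]
wrist_force: [-0.8, -0.3, 0.6]
gripper_width: 0.568
```

```bash
python3 -c "
from h import *
go(.5497,-.2495,.13,-7.9);s=sense();print(s['ee_rot'][:,2])"
```

```text
t 5.95 tcp [ 0.5449 -0.2129  0.1822] yaw -7.45 F [-0.81 -0.31  0.56] w 0.568 -> slide [0.317 1.45  2.082] spin 0.06
[ 0.03175849  0.0072368  -0.99946937]
```

servo_tool(
  deltas=[
    {"slide": [-0.3,0,0],"spin": 0},
    {"slide": [-0.3,0,0],"spin": 0},
    {"slide": [-0.3,0,0],"spin": 0},
    {"slide": [-0.2,0,0],"spin": 0},
    {"slide": [-0.1,0,0],"spin": 0},
    {"slide": [1,0,0],"spin": 0},
    {"slide": [1,0,0],"spin": 0},
  ],
)

```text
time_s: 6.65
tcp_pos: [0.5579, -0.2137, 0.1804]
ee_rot: [[0.991, -0.129, 0.025], [-0.129, -0.992, 0.009], [0.024, -0.013, -1.0]]
wrist_force: [1.6, -0.6, -0.5]
gripper_width: 0.569
```

```bash
python3 -c "
from h import *
go(.5497,-.2495,.13,-7.9);s=sense();print(s['ee_rot'][:,2])"
```

```text
t 6.65 tcp [ 0.5579 -0.2137  0.1804] yaw -7.44 F [ 1.59 -0.55 -0.5 ] w 0.569 -> slide [-0.186  1.488  1.995] spin 0.06
[ 0.02504069  0.00946243 -0.99964165]
```

servo_tool(
  deltas=[
    {"slide": [0,0,0],"spin": 0},
    {"slide": [0,0,0],"spin": 0},
  ],
)

```text
time_s: 6.85
tcp_pos: [0.5597, -0.2139, 0.1798]
ee_rot: [[0.991, -0.129, 0.025], [-0.129, -0.992, 0.009], [0.024, -0.012, -1.0]]
wrist_force: [-0.3, -0.4, -0.9]
gripper_width: 0.567
```

```bash
python3 -c "
from h import *
go(.5497,-.2495,.13,-7.9);s=sense();print(s['ee_rot'][:,2])"
```

```text
t 6.85 tcp [ 0.5597 -0.2139  0.1798] yaw -7.42 F [-0.32 -0.4  -0.9 ] w 0.567 -> slide [-0.261  1.49   1.967] spin 0.06
[ 0.02542989  0.00913161 -0.9996349 ]
```

servo_tool(
  deltas=[
    {"slide": [-0.4,0,0],"spin": 0},
    {"slide": [-0.4,0,0],"spin": 0},
    {"slide": [-0.4,0,0],"spin": 0},
    {"slide": [-0.4,0,0],"spin": 0},
    {"slide": [1,0,-0.5],"spin": 0},
    {"slide": [1,0,-0.5],"spin": 0},
    {"slide": [-0.3,0,0.2],"spin": 0},
    {"slide": [-0.3,0,0.2],"spin": 0},
    {"slide": [-0.3,0,0.2],"spin": 0},
    {"slide": [-0.3,0,0.2],"spin": 0},
  ],
)

```text
time_s: 7.85
tcp_pos: [0.525, -0.2093, 0.1834]
ee_rot: [[0.991, -0.13, 0.02], [-0.131, -0.991, 0.012], [0.018, -0.014, -1.0]]
wrist_force: [-0.2, -0.1, -0.2]
gripper_width: 0.569
```

```bash
python3 -c "
from h import *
go(.5497,-.2495,.13,-7.9);s=sense();print(s['ee_rot'][:,2])"
```

```text
t 7.85 tcp [ 0.525  -0.2093  0.1834] yaw -7.51 F [-0.17 -0.07 -0.22] w 0.569 -> slide [1.15  1.494 2.136] spin 0.05
[ 0.01953849  0.01152926 -0.99974263]
```

servo_tool(
  deltas=[
    {"slide": [1,0,0],"spin": 0},
    {"slide": [1,0,0],"spin": 0},
    {"slide": [0,0,0],"spin": 0},
    {"slide": [-0.3,0,0],"spin": 0},
    {"slide": [-0.3,0,0],"spin": 0},
    {"slide": [-0.3,0,0],"spin": 0},
  ],
)

```text
time_s: 8.45
tcp_pos: [0.5421, -0.2114, 0.1799]
ee_rot: [[0.991, -0.132, 0.009], [-0.132, -0.991, 0.014], [0.007, -0.015, -1.0]]
wrist_force: [0.0, -0.4, -0.1]
gripper_width: 0.569
```

```bash
python3 -c "
from h import *
go(.5497,-.2495,.13,-7.9);s=sense();print(s['ee_rot'][:,2])"
```

```text
t 8.45 tcp [ 0.5421 -0.2114  0.1799] yaw -7.58 F [ 0.03 -0.44 -0.07] w 0.569 -> slide [0.487 1.501 1.976] spin 0.04
[ 0.00911094  0.01439301 -0.99985491]
```

servo_tool(
  deltas=[
    {"slide": [0.1,0.4,0.4],"spin": 0.04},
    {"slide": [0.1,0.4,0.4],"spin": 0},
    {"slide": [0.1,0.4,0.4],"spin": 0},
    {"slide": [0.1,0.3,0.4],"spin": 0},
    {"slide": [0.05,0.1,0.2],"spin": 0},
    {"slide": [0,0,0],"spin": 0},
  ],
)

```text
time_s: 9.05
tcp_pos: [0.5452, -0.2556, 0.1303]
ee_rot: [[0.99, -0.139, 0.008], [-0.139, -0.99, 0.015], [0.006, -0.016, -1.0]]
wrist_force: [-0.0, -0.0, -0.1]
gripper_width: 0.571
```

```bash
python3 -c "
from h import *
go(.5497,-.2495,.064,-7.9);s=sense();print(s['ee_rot'][:,2])"
```

```text
t 9.05 tcp [ 0.5452 -0.2556  0.1303] yaw -8.02 F [-0.03 -0.05 -0.14] w 0.571 -> slide [ 0.128 -0.225  2.656] spin -0.01
[ 0.00774523  0.0151227  -0.99985565]
```

servo_tool(
  deltas=[
    {"slide": [0.06,-0.12,0],"spin": 0},
    {"slide": [0.04,-0.1,0.3],"spin": 0},
    {"slide": [0,0,0.5],"spin": 0},
    {"slide": [0,0,0.5],"spin": 0},
    {"slide": [0,0,0.5],"spin": 0},
    {"slide": [0,0,0.4],"spin": 0},
    {"slide": [0,0,0.2],"spin": 0},
    {"slide": [0,0,0],"spin": 0},
  ],
)

```text
time_s: 9.85
tcp_pos: [0.5494, -0.2479, 0.0643]
ee_rot: [[0.99, -0.138, 0.006], [-0.138, -0.99, 0.016], [0.004, -0.016, -1.0]]
wrist_force: [0.1, 0.5, -0.1]
gripper_width: 0.565
```

```bash
python3 -c "
from h import *
go(.5497,-.2495,.064,-7.9);s=sense();print(s['ee_rot'][:,2])"
```

```text
t 9.85 tcp [ 0.5494 -0.2479  0.0643] yaw -7.92 F [ 0.08  0.45 -0.08] w 0.565 -> slide [0.02  0.06  0.012] spin -0.0
[ 0.00641002  0.01550457 -0.99985925]
```

servo_tool(
  deltas=[
    {"slide": [0,0.04,0],"spin": 0},
    {"slide": [0,0,0],"spin": 0},
    {"slide": [0,0,0],"spin": 0},
    {"slide": [0,0,0],"spin": 0},
    {"slide": [0,0,0],"spin": 0},
  ],
  gripper=255,
)

```text
time_s: 10.35
tcp_pos: [0.5503, -0.2495, 0.0658]
ee_rot: [[0.99, -0.138, 0.01], [-0.138, -0.99, 0.015], [0.007, -0.016, -1.0]]
wrist_force: [0.6, 0.6, -0.8]
gripper_width: 0.245
```

```bash
python3 -c "
from h import *
go(.5497,-.2495,.150,-7.9);s=sense();print(s['ee_rot'][:,2])"
```

```text
t 10.35 tcp [ 0.5503 -0.2495  0.0658] yaw -7.93 F [ 0.62  0.57 -0.83] w 0.245 -> slide [-0.    -0.051 -3.368] spin -0.0
[ 0.00950037  0.01462612 -0.9998479 ]
```

servo_tool(
  deltas=[
    {"slide": [0,0,-0.3],"spin": 0},
    {"slide": [0,0,-0.5],"spin": 0},
    {"slide": [0,-0.01,-0.5],"spin": 0},
    {"slide": [0,-0.01,-0.5],"spin": 0},
    {"slide": [0,-0.01,-0.5],"spin": 0},
    {"slide": [0,-0.01,-0.5],"spin": 0},
    {"slide": [0,-0.01,-0.5],"spin": 0},
    {"slide": [0,-0.01,-0.3],"spin": 0},
    {"slide": [0,0,-0.1],"spin": 0},
  ],
)

```text
time_s: 11.25
tcp_pos: [0.5498, -0.2494, 0.1685]
ee_rot: [[0.99, -0.138, 0.013], [-0.138, -0.99, 0.014], [0.011, -0.016, -1.0]]
wrist_force: [0.2, -0.1, -1.1]
gripper_width: 0.248
```

```bash
python3 -c "
from h import *
go(.531,.101,.155,-10.75);s=sense();print(s['ee_rot'][:,2])"
```

```text
t 11.25 tcp [ 0.5498 -0.2494  0.1685] yaw -7.93 F [ 0.19 -0.07 -1.09] w 0.248 -> slide [ -2.686 -13.769   0.729] spin 0.35
[ 0.0127648   0.01411278 -0.99981893]
```

servo_tool(
  deltas=[
    {"slide": [-0.05,-0.3,0],"spin": 0.1},
    {"slide": [-0.1,-0.6,0],"spin": 0.1},
    {"slide": [-0.12,-0.7,0],"spin": 0.1},
    {"slide": [-0.14,-0.7,0],"spin": 0.05},
    {"slide": [-0.14,-0.7,0],"spin": 0},
    {"slide": [-0.14,-0.7,0],"spin": 0},
    {"slide": [-0.14,-0.7,0],"spin": 0},
    {"slide": [-0.14,-0.7,0],"spin": 0},
    {"slide": [-0.14,-0.7,0],"spin": 0},
    {"slide": [-0.14,-0.7,0],"spin": 0},
  ],
)

```text
time_s: 12.25
tcp_pos: [0.5435, -0.0752, 0.1641]
ee_rot: [[0.98, -0.198, -0.002], [-0.198, -0.98, 0.017], [-0.005, -0.016, -1.0]]
wrist_force: [-0.1, 0.9, -1.1]
gripper_width: 0.255
```

```bash
python3 -c "
from h import *
go(.531,.101,.155,-10.75);s=sense();print(s['ee_rot'][:,2])"
```

```text
t 12.25 tcp [ 0.5435 -0.0752  0.1641] yaw -11.43 F [-0.06  0.94 -1.14] w 0.255 -> slide [-1.884 -6.801  0.483] spin -0.08
[-0.00198421  0.01661708 -0.99985996]
```

servo_tool(
  deltas=[
    {"slide": [-0.15,-0.7,0.05],"spin": -0.08},
    {"slide": [-0.2,-0.7,0.05],"spin": 0},
    {"slide": [-0.2,-0.7,0.05],"spin": 0},
    {"slide": [-0.2,-0.7,0.05],"spin": 0},
    {"slide": [-0.2,-0.7,0.05],"spin": 0},
    {"slide": [-0.2,-0.7,0.05],"spin": 0},
    {"slide": [-0.2,-0.7,0],"spin": 0},
    {"slide": [-0.2,-0.6,0],"spin": 0},
    {"slide": [-0.1,-0.3,0],"spin": 0},
    {"slide": [0,-0.1,0],"spin": 0},
  ],
)

```text
time_s: 13.25
tcp_pos: [0.523, 0.0886, 0.1516]
ee_rot: [[0.982, -0.189, -0.018], [-0.188, -0.982, 0.014], [-0.021, -0.01, -1.0]]
wrist_force: [-0.6, 0.1, -1.4]
gripper_width: 0.25
```

```bash
python3 -c "
from h import *
go(.531,.101,.155,-10.75);s=sense();print(s['ee_rot'][:,2])
import pickle
d={n:cap(n) for n in('scene','top')}
pickle.dump(d,open('c2.pkl','wb'))
crop(d['scene'],280,90,110,100,7,'s2.png')
crop(d['top'],122,148,84,64,9,'t2.png')"
```

```text
t 13.25 tcp [0.523  0.0886 0.1516] yaw -10.85 F [-0.64  0.11 -1.37] w 0.25 -> slide [ 0.22  -0.55  -0.135] spin -0.01
[-0.01842489  0.01390925 -0.99973349]
```

View pics/s2.png

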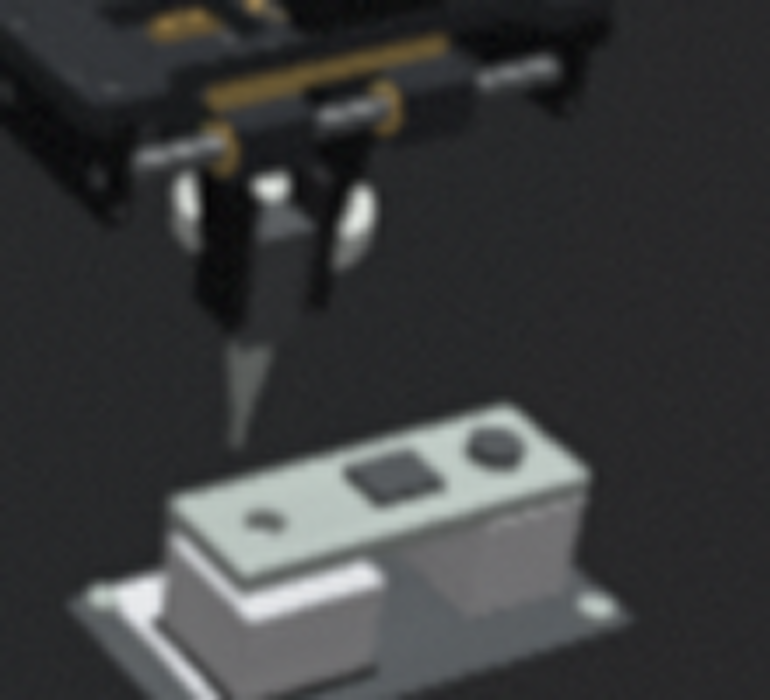

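servo_tool(
  deltas=[
    {"slide": [0.3,-0.1,-0.05],"spin": 0},
    {"slide": [0.4,-0.1,-0.05],"spin": 0},
    {"slide": [0.4,-0.1,-0.05],"spin": 0},
    {"slide": [0.4,-0.1,0],"spin": 0},
    {"slide": [0.2,-0.1,0],"spin": 0},
    {"slide": [0.1,0,0],"spin": 0},
    {"slide": [-1,0,0],"spin": 0},
    {"slide": [-1,0,0],"spin": 0},
    {"slide": [0,0,0],"spin": 0},
  ],
)

```text
time_s: 14.25
tcp_pos: [0.5257, 0.0987, 0.1542]
ee_rot: [[0.981, -0.195, -0.02], [-0.195, -0.981, 0.013], [-0.022, -0.009, -1.0]]
wrist_force: [0.5, -1.5, -1.3]
gripper_width: 0.252
```

```bash
python3 -c "
from h import *
go(.531,.101,.155,-10.75);s=sense();print(s['ee_rot'][:,2])"
```

```text
t 14.25 tcp [0.5257 0.0987 0.1542] yaw -11.25 F [ 0.46 -1.5  -1.29] w 0.252 -> slide [ 0.191 -0.13  -0.034] spin -0.06
[-0.01959919  0.01287093 -0.99972507]
```

servo_tool(
  deltas=[
    {"slide": [0,1,0],"spin": 0},
    {"slide": [0,1,0],"spin": 0},
    {"slide": [0,1,0],"spin": 0},
    {"slide": [0,0,0],"spin": 0},
  ],
)

```text
time_s: 14.65
tcp_pos: [0.5121, 0.0238, 0.1541]
ee_rot: [[0.981, -0.191, -0.018], [-0.191, -0.981, 0.013], [-0.02, -0.009, -1.0]]
wrist_force: [-0.1, -0.1, 0.1]
gripper_width: 0.245
```

```bash
python3 -c "
from h import *
go(.531,.101,.155,-10.75);s=sense();print(s['ee_rot'][:,2],s['joints'].round(2))"
```

```text
t 14.65 tcp [0.5121 0.0238 0.1541] yaw -11.02 F [-0.13 -0.15  0.07] w 0.245 -> slide [ 0.15  -3.174 -0.008] spin -0.03
[-0.01753092  0.01292214 -0.99976281] [ 20.17  15.31 -19.7   -1.26 -55.68  59.53]
```

servo_tool(
  deltas=[
    {"slide": [0,-0.3,0],"spin": 0},
    {"slide": [0,-0.4,0],"spin": 0},
    {"slide": [0,-0.4,0],"spin": 0},
    {"slide": [0,-0.4,0],"spin": 0},
    {"slide": [0,-0.4,0],"spin": 0},
    {"slide": [0,-0.4,0],"spin": 0},
    {"slide": [0,-0.3,0],"spin": 0},
    {"slide": [0,-0.1,0],"spin": 0},
  ],
)

```text
time_s: 15.45
tcp_pos: [0.5283, 0.0993, 0.1549]
ee_rot: [[0.982, -0.188, -0.015], [-0.188, -0.982, 0.014], [-0.018, -0.01, -1.0]]
wrist_force: [1.0, -0.2, -1.4]
gripper_width: 0.248
```

```bash
python3 -c "
from h import *
go(.531,.101,.155,-10.75);s=sense();print(s['ee_rot'][:,2],s['joints'].round(2))"
```

```text
t 15.45 tcp [0.5283 0.0993 0.1549] yaw -10.81 F [ 0.95 -0.24 -1.37] w 0.248 -> slide [ 0.092 -0.086 -0.004] spin -0.01
[-0.01539481  0.01360969 -0.99978887] [ 27.28  17.44 -16.45  -1.32 -56.55  52.63]
```

View pics/t2.png

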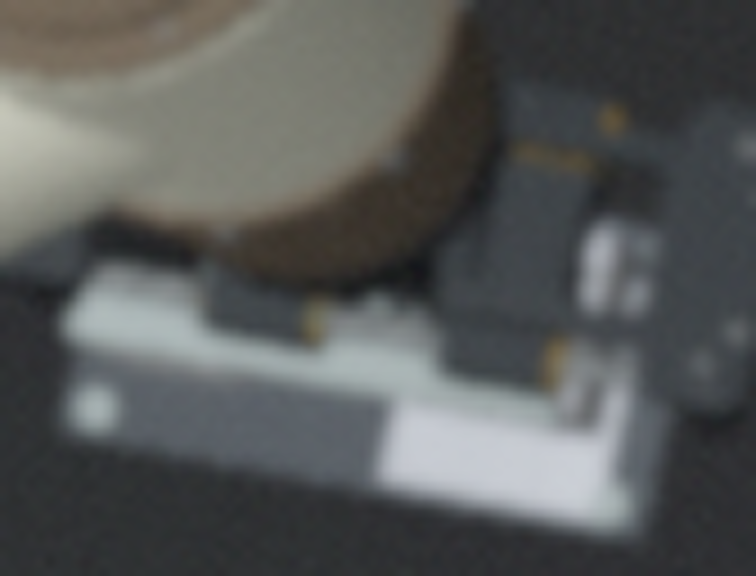

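Run:
```python
from h import *
import pickle
d=pickle.load(open('c2.pkl','rb'));S=d['scene']
u=(237+.5)/7-.5+280;v=(447+.5)/7-.5+90
tipz=.1516-.0575
print('tip obs',ray(S,u,v,tipz),'holes obs',ray(S,(265+.5)/7-.5+280,(521.5)/7-.5+90,.0605))
print('shank top obs',ray(S,(250+.5)/7-.5+280,(345.5)/7-.5+90,tipz+.047))
Rg=np.array([[.99,-.138,.0095],[-.138,-.99,.0146],[.007,-.016,-1]]);R=np.array([[.982,-.189,-.018],[-.188,-.982,.014],[-.021,-.010,-1]])
q=Rg.T@np.array([-.0006,0,-.0575]);print('pred tip',np.array([.523,.0886,.1516])+R@q)
```

```text
tip obs [0.52175381 0.08901639 0.0941    ] holes obs [0.52781164 0.10218616 0.0605    ]
shank top obs [0.5276531  0.08227524 0.1411    ]
pred tip [0.52079701 0.08860751 0.0941166 ]
```

```bash
python3 -c "
from h import *
go(.5338,.1010,.122,-10.75)"
```

```text
t 15.45 tcp [0.5283 0.0993 0.1549] yaw -10.81 F [ 0.95 -0.24 -1.37] w 0.248 -> slide [ 0.226 -0.094  1.314] spin -0.01
```

servo_tool(
  deltas=[
    {"slide": [0.1,-0.05,0.4],"spin": 0},
    {"slide": [0.1,-0.04,0.5],"spin": 0},
    {"slide": [0.03,0,0.3],"spin": 0},
    {"slide": [0,0,0],"spin": 0},
  ],
)

```text
time_s: 15.85
tcp_pos: [0.5337, 0.1007, 0.1214]
ee_rot: [[0.982, -0.188, -0.017], [-0.188, -0.982, 0.013], [-0.019, -0.009, -1.0]]
wrist_force: [-0.4, -0.2, -1.2]
gripper_width: 0.247
```

```bash
python3 -c "
from h import *
go(.5338,.1010,.122,-10.75);s=sense();print(s['ee_rot'][:,2])
import pickle
c=cap('scene');pickle.dump(c,open('c3.pkl','wb'))
crop(c,290,125,80,60,10,'s3.png')
print((proj(c,(.5327,.1011,.0645))-[290,125]+.5)*10)
"
```

```text
t 15.85 tcp [0.5337 0.1007 0.1214] yaw -10.84 F [-0.41 -0.23 -1.19] w 0.247 -> slide [ 0.003 -0.012 -0.023] spin -0.01
[-0.01735034  0.01295558 -0.99976553]
[291.53416871 392.72825572]
```

View pics/s3.png

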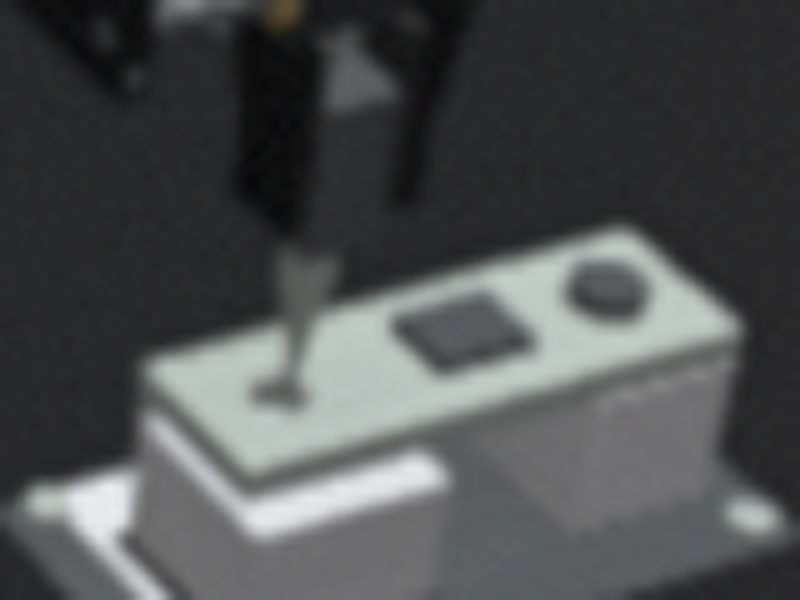

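servo_tool(
  deltas=[
    {"slide": [0,-0.01,0.15],"spin": 0},
    {"slide": [0,0,0.15],"spin": 0},
    {"slide": [0,0,0.12],"spin": 0},
    {"slide": [0,0,0.06],"spin": 0},
  ],
)

```text
time_s: 16.3
tcp_pos: [0.5343, 0.1007, 0.1096]
ee_rot: [[0.982, -0.189, -0.015], [-0.189, -0.982, 0.013], [-0.017, -0.01, -1.0]]
wrist_force: [-0.9, -0.1, -1.0]
gripper_width: 0.253
```

servo_tool(
  deltas=[
    {"slide": [0,0,0.06],"spin": 0},
    {"slide": [0,0,0.06],"spin": 0},
  ],
)

```text
time_s: 16.5
tcp_pos: [0.5344, 0.1008, 0.1066]
ee_rot: [[0.982, -0.189, -0.015], [-0.189, -0.982, 0.014], [-0.017, -0.011, -1.0]]
wrist_force: [-0.0, -0.5, -1.6]
gripper_width: 0.246
```

```bash
python3 -c "
from h import *
go(.5338,.1010,.11,-10.75)"
```

```text
t 16.5 tcp [0.5344 0.1008 0.1066] yaw -10.88 F [-0.01 -0.52 -1.57] w 0.246 -> slide [-0.026 -0.007 -0.134] spin -0.02
```

Tip is around block-top level with no contact; continue.

servo_tool(
  deltas=[
    {"slide": [-0.01,0,0.06],"spin": 0},
    {"slide": [0,0,0.06],"spin": 0},
    {"slide": [0,0,0.06],"spin": 0},
  ],
)

```text
time_s: 16.8
tcp_pos: [0.5342, 0.101, 0.1021]
ee_rot: [[0.982, -0.189, -0.014], [-0.189, -0.982, 0.014], [-0.016, -0.011, -1.0]]
wrist_force: [-0.3, 0.3, -1.3]
gripper_width: 0.248
```

servo_tool(
  deltas=[
    {"slide": [0,0,0.06],"spin": 0},
    {"slide": [0,0,0.06],"spin": 0},
  ],
)

```text
time_s: 17.0
tcp_pos: [0.534, 0.101, 0.0989]
ee_rot: [[0.982, -0.189, -0.014], [-0.189, -0.982, 0.014], [-0.017, -0.011, -1.0]]
wrist_force: [-1.3, -0.2, 0.3]
gripper_width: 0.248
```

servo_tool(
  deltas=[
    {"slide": [0.015,0,0.08],"spin": 0},
    {"slide": [0.015,0,0.08],"spin": 0},
    {"slide": [0.015,0,0.08],"spin": 0},
  ],
)

```text
time_s: 17.3
tcp_pos: [0.5341, 0.1007, 0.094]
ee_rot: [[0.982, -0.188, -0.016], [-0.188, -0.982, 0.013], [-0.018, -0.01, -1.0]]
wrist_force: [-3.0, 0.6, 5.1]
gripper_width: 0.25
```

servo_tool(
  deltas=[
    {"slide": [0.015,0,0.08],"spin": 0},
    {"slide": [0.015,0,0.08],"spin": 0},
  ],
)

```text
time_s: 17.5
tcp_pos: [0.5346, 0.1005, 0.0908]
ee_rot: [[0.982, -0.188, -0.016], [-0.187, -0.982, 0.013], [-0.018, -0.009, -1.0]]
wrist_force: [-2.9, 0.5, 5.3]
gripper_width: 0.251
```

```bash
python3 -c "
from h import *
go(.5338,.1010,.071,-10.75)"
```

```text
t 17.5 tcp [0.5346 0.1005 0.0908] yaw -10.8 F [-2.92  0.51  5.3 ] w 0.251 -> slide [-0.021 -0.004  0.791] spin -0.01
```

servo_tool(
  deltas=[
    {"slide": [0.02,0,0.08],"spin": 0},
    {"slide": [0.02,0,0.08],"spin": 0},
    {"slide": [0.02,0,0.08],"spin": 0},
  ],
)

```text
time_s: 17.8
tcp_pos: [0.5356, 0.1003, 0.0857]
ee_rot: [[0.982, -0.187, -0.017], [-0.187, -0.982, 0.013], [-0.019, -0.009, -1.0]]
wrist_force: [-3.3, 1.5, 5.5]
gripper_width: 0.253
```

servo_tool(
  deltas=[
    {"slide": [0.02,0,0.08],"spin": 0},
    {"slide": [0.02,0,0.08],"spin": 0},
  ],
)

```text
time_s: 18.0
tcp_pos: [0.5362, 0.1002, 0.082]
ee_rot: [[0.982, -0.187, -0.017], [-0.187, -0.982, 0.013], [-0.019, -0.009, -1.0]]
wrist_force: [-3.3, 1.0, 4.1]
gripper_width: 0.249
```

```bash
python3 -c "
from h import *
go(.5370,.1010,.071,-10.75);print(sense()['ee_rot'][:,2])"
```

```text
t 18.0 tcp [0.5362 0.1002 0.082 ] yaw -10.77 F [-3.33  1.02  4.08] w 0.249 -> slide [ 0.034 -0.035  0.441] spin -0.0
[-0.0170214   0.01258406 -0.99977593]
```

servo_tool(
  deltas=[
    {"slide": [0.02,0,0.08],"spin": 0},
    {"slide": [0.02,0,0.08],"spin": 0},
  ],
)

```text
time_s: 18.2
tcp_pos: [0.537, 0.1001, 0.0778]
ee_rot: [[0.982, -0.187, -0.017], [-0.187, -0.982, 0.013], [-0.019, -0.009, -1.0]]
wrist_force: [-2.5, 0.2, 4.0]
gripper_width: 0.251
```

servo_tool(
  deltas=[
    {"slide": [0.015,0,0.07],"spin": 0},
    {"slide": [0.01,0,0.06],"spin": 0},
  ],
)

```text
time_s: 18.4
tcp_pos: [0.5377, 0.1, 0.0742]
ee_rot: [[0.982, -0.187, -0.017], [-0.187, -0.982, 0.013], [-0.019, -0.009, -1.0]]
wrist_force: [-2.2, 0.8, 3.5]
gripper_width: 0.251
```

```bash
python3 -c "
from h import *
go(.5370,.1010,.071,-10.75);print(sense()['ee_rot'][:,2])"
```

```text
t 18.4 tcp [0.5377 0.1    0.0742] yaw -10.77 F [-2.16  0.76  3.53] w 0.251 -> slide [-0.031 -0.032  0.128] spin -0.0
[-0.01715186  0.01264434 -0.99977294]
```

servo_tool(
  deltas=[
    {"slide": [0.01,0,0.05],"spin": 0},
    {"slide": [0.005,0,0.04],"spin": 0},
  ],
)

```text
time_s: 18.6
tcp_pos: [0.538, 0.0999, 0.0715]
ee_rot: [[0.982, -0.187, -0.017], [-0.187, -0.982, 0.013], [-0.019, -0.009, -1.0]]
wrist_force: [-3.1, 1.5, 2.9]
gripper_width: 0.254
```

servo_tool(
  deltas=[
    {"slide": [0,0,0.04],"spin": 0},
  ],
)

```text
time_s: 18.7
tcp_pos: [0.5384, 0.1, 0.0711]
ee_rot: [[0.982, -0.186, -0.017], [-0.186, -0.982, 0.012], [-0.019, -0.009, -1.0]]
wrist_force: [-4.7, 0.9, 12.5]
gripper_width: 0.249
```

```bash
python3 -c "
from h import *
go(.5370,.1010,.071,-10.75);print(sense()['ee_rot'][:,2])"
```

```text
t 18.7 tcp [0.5384 0.1    0.0711] yaw -10.74 F [-4.66  0.91 12.5 ] w 0.249 -> slide [-0.061 -0.031  0.007] spin 0.0
[-0.01677107  0.01226995 -0.99978407]
```

servo_tool(
  deltas=[
    {"slide": [0,0,0],"spin": 0},
    {"slide": [0,0,0],"spin": 0},
    {"slide": [0,0,0],"spin": 0},
  ],
  gripper=150,
)

```text
time_s: 19.0
tcp_pos: [0.5403, 0.1004, 0.0708]
ee_rot: [[0.982, -0.186, -0.012], [-0.186, -0.982, 0.014], [-0.015, -0.011, -1.0]]
wrist_force: [-0.3, -0.0, -0.3]
gripper_width: 0.391
```

```bash
python3 -c "
from h import *
go(.5370,.1010,.071,-10.75);print(sense()['ee_rot'][:,2])
import pickle
c=cap('scene');pickle.dump(c,open('c4.pkl','wb'))
crop(c,290,125,80,60,10,'s4.png')
c=cap('wrist');pickle.dump(c,open('w4.pkl','wb'))
cv2.imwrite('pics/w4.png',cv2.resize(c['frame'][:,:,::-1],(768,576)))
"
```

```text
t 19.0 tcp [0.5403 0.1004 0.0708] yaw -10.73 F [-0.31 -0.05 -0.28] w 0.391 -> slide [-0.134  0.001 -0.006] spin 0.0
[-0.01242687  0.01356483 -0.99983077]
```

View pics/s4.png

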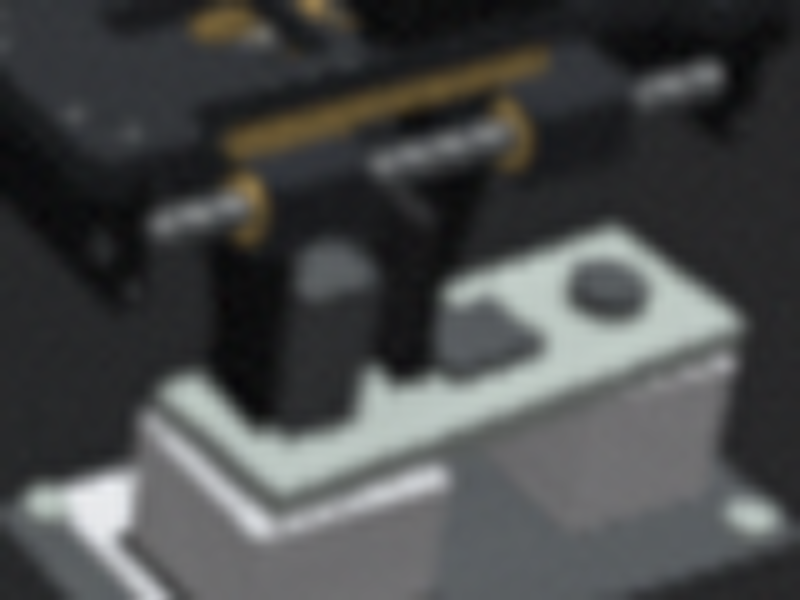

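View pics/w4.png

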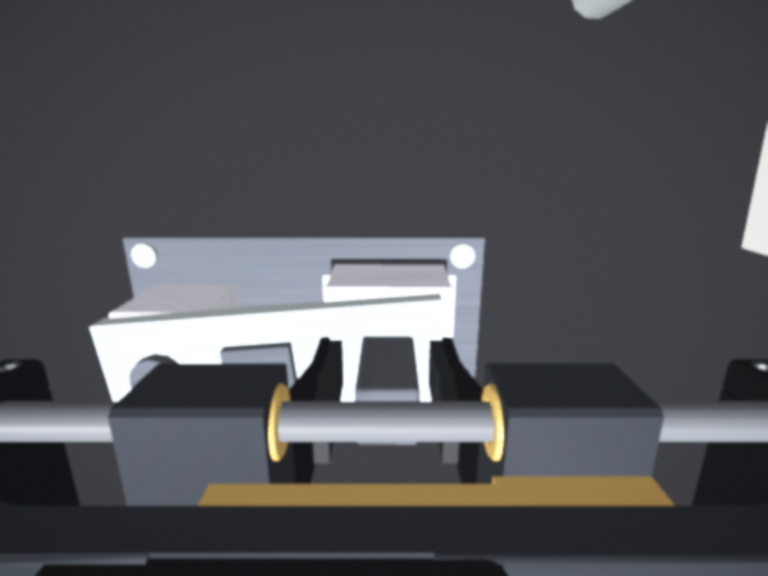

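servo_tool(
  deltas=[
    {"slide": [-0.1,0,-0.02],"spin": 0},
    {"slide": [0,0,0],"spin": 0},
    {"slide": [0,0,0],"spin": 0},
    {"slide": [0,0,0],"spin": 0},
  ],
  gripper=255,
)

```text
time_s: 19.5
tcp_pos: [0.5375, 0.1004, 0.071]
ee_rot: [[0.982, -0.186, -0.013], [-0.186, -0.982, 0.013], [-0.015, -0.01, -1.0]]
wrist_force: [-0.1, 0.1, 0.9]
gripper_width: 0.252
```

```bash
python3 -c "
from h import *
go(.5370,.1010,.071,-10.75);print(sense()['ee_rot'].tolist())"
```

```text
t 19.5 tcp [0.5375 0.1004 0.071 ] yaw -10.73 F [-0.09  0.15  0.87] w 0.252 -> slide [-0.023 -0.018 -0.001] spin 0.0
[[0.9824096339579154, -0.18627189126910026, -0.013194454505852389], [-0.18610835941605014, -0.9824470827595533, 0.012704650042787273], [-0.015329372529260327, -0.010025572316624147, -0.9998322350462517]]
```

servo_tool(
  deltas=[
    {"slide": [0,0,-0.1],"spin": 0},
    {"slide": [0,0,-0.15],"spin": 0},
    {"slide": [0,0,-0.2],"spin": 0},
    {"slide": [0,0,-0.3],"spin": 0},
  ],
)

```text
time_s: 19.9
tcp_pos: [0.5365, 0.0999, 0.0894]
ee_rot: [[0.982, -0.187, -0.017], [-0.187, -0.982, 0.012], [-0.019, -0.009, -1.0]]
wrist_force: [-0.3, 0.1, -0.9]
gripper_width: 0.251
```

```bash
python3 -c "
from h import *
go(.5370,.1010,.155,-10.75);print(sense()['ee_rot'][:,2])"
```

```text
t 19.9 tcp [0.5365 0.0999 0.0894] yaw -10.77 F [-0.28  0.1  -0.92] w 0.251 -> slide [-0.039 -0.068 -2.623] spin -0.0
[-0.01656128  0.01195087 -0.99979143]
```

servo_tool(
  deltas=[
    {"slide": [-0.01,-0.01,-0.4],"spin": 0},
    {"slide": [-0.01,-0.01,-0.5],"spin": 0},
    {"slide": [-0.01,-0.01,-0.5],"spin": 0},
    {"slide": [0,0,-0.5],"spin": 0},
    {"slide": [0,0,-0.5],"spin": 0},
    {"slide": [0,0,-0.4],"spin": 0},
    {"slide": [0.05,0.3,0],"spin": -0.1},
    {"slide": [0.1,0.8,0],"spin": -0.1},
    {"slide": [0.15,1,0],"spin": -0.1},
    {"slide": [0.15,1,0],"spin": 0},
  ],
)

```text
time_s: 20.9
tcp_pos: [0.5364, 0.0215, 0.1677]
ee_rot: [[0.991, -0.136, -0.01], [-0.136, -0.991, 0.016], [-0.012, -0.014, -1.0]]
wrist_force: [0.3, 0.5, -2.5]
gripper_width: 0.252
```

```bash
python3 -c "
from h import *
go(.5497,-.247,.165,-7.9);print(sense()['ee_rot'][:,2])"
```

```text
t 20.9 tcp [0.5364 0.0215 0.1677] yaw -7.83 F [ 0.29  0.54 -2.49] w 0.252 -> slide [ 1.992 10.569 -0.066] spin 0.01
[-0.01021047  0.015687   -0.99982482]
```

servo_tool(
  deltas=[
    {"slide": [0.2,1,0],"spin": 0},
    {"slide": [0.2,1,0],"spin": 0},
    {"slide": [0.2,1,0],"spin": 0},
    {"slide": [0.2,1,0],"spin": 0},
    {"slide": [0.2,1,0],"spin": 0},
    {"slide": [0.2,1,0],"spin": 0},
    {"slide": [0.2,1,0],"spin": 0},
    {"slide": [0.2,1,0],"spin": 0},
    {"slide": [0.2,1,0],"spin": 0},
    {"slide": [0.1,0.4,0],"spin": 0},
  ],
)

```text
time_s: 21.9
tcp_pos: [0.5446, -0.2326, 0.1587]
ee_rot: [[0.991, -0.135, -0.022], [-0.135, -0.991, 0.018], [-0.024, -0.014, -1.0]]
wrist_force: [-0.5, 0.8, -1.4]
gripper_width: 0.245
```

```bash
python3 -c "
from h import *
go(.5497,-.2495,.14,-7.9);print(sense()['ee_rot'][:,2])"
```

```text
t 21.9 tcp [ 0.5446 -0.2326  0.1587] yaw -7.76 F [-0.49  0.8  -1.43] w 0.245 -> slide [0.313 0.652 0.73 ] spin 0.02
[-0.02206706  0.01755336 -0.99960238]
```

servo_tool(
  deltas=[
    {"slide": [0.15,0.3,0.2],"spin": 0},
    {"slide": [0.12,0.25,0.2],"spin": 0},
    {"slide": [0.05,0.1,0.2],"spin": 0},
    {"slide": [0,0,0.1],"spin": 0},
  ],
)

```text
time_s: 22.3
tcp_pos: [0.5492, -0.2507, 0.1381]
ee_rot: [[0.99, -0.136, -0.024], [-0.136, -0.991, 0.019], [-0.027, -0.015, -1.0]]
wrist_force: [0.0, 0.9, -1.2]
gripper_width: 0.25
```

```bash
python3 -c "
from h import *
go(.5500,-.2498,.067,-7.9);print(sense()['ee_rot'][:,2])"
```

```text
t 22.3 tcp [ 0.5492 -0.2507  0.1381] yaw -7.81 F [ 0.03  0.9  -1.24] w 0.25 -> slide [0.105 0.005 2.841] spin 0.01
[-0.02432266  0.01894606 -0.99952461]
```

servo_tool(
  deltas=[
    {"slide": [0.03,0,0.3],"spin": 0},
    {"slide": [0.02,0,0.4],"spin": 0},
    {"slide": [0.02,0,0.4],"spin": 0},
    {"slide": [0.01,0,0.4],"spin": 0},
    {"slide": [0.01,0,0.3],"spin": 0},
    {"slide": [0.01,0,0.2],"spin": 0},
  ],
)

```text
time_s: 22.9
tcp_pos: [0.5504, -0.2474, 0.0833]
ee_rot: [[0.991, -0.133, -0.025], [-0.132, -0.991, 0.02], [-0.028, -0.016, -0.999]]
wrist_force: [-0.5, 0.1, -1.3]
gripper_width: 0.25
```

```bash
python3 -c "
from h import *
go(.5500,-.2498,.067,-7.9);print(sense()['ee_rot'][:,2])"
```

```text
t 22.9 tcp [ 0.5504 -0.2474  0.0833] yaw -7.61 F [-0.47  0.06 -1.33] w 0.25 -> slide [0.013 0.106 0.65 ] spin 0.04
[-0.02548138  0.01953108 -0.99948449]
```

servo_tool(
  deltas=[
    {"slide": [0,0.09,0],"spin": 0},
    {"slide": [0,0.02,0.2],"spin": 0},
    {"slide": [0,0,0.2],"spin": 0},
    {"slide": [0,0,0.12],"spin": 0},
  ],
)

```text
time_s: 23.3
tcp_pos: [0.55, -0.2504, 0.0692]
ee_rot: [[0.991, -0.133, -0.025], [-0.132, -0.991, 0.019], [-0.027, -0.016, -1.0]]
wrist_force: [-0.8, -0.2, -0.9]
gripper_width: 0.249
```

```bash
python3 -c "
from h import *
go(.5500,-.2498,.066,-7.9);print(sense()['ee_rot'][:,2])"
```

```text
t 23.3 tcp [ 0.55   -0.2504  0.0692] yaw -7.61 F [-0.82 -0.25 -0.88] w 0.249 -> slide [-0.001 -0.021  0.128] spin 0.04
[-0.02492533  0.0191601  -0.99950569]
```

servo_tool(
  deltas=[
    {"slide": [0,-0.02,0.1],"spin": 0},
    {"slide": [0,0,0.05],"spin": 0},
  ],
)

```text
time_s: 23.5
tcp_pos: [0.5499, -0.2499, 0.0656]
ee_rot: [[0.991, -0.133, -0.025], [-0.132, -0.991, 0.019], [-0.027, -0.016, -1.0]]
wrist_force: [-1.6, 2.2, 6.2]
gripper_width: 0.251
```

servo_tool(
  deltas=[
    {"slide": [0,0,0],"spin": 0},
    {"slide": [0,0,0],"spin": 0},
    {"slide": [0,0,0],"spin": 0},
  ],
  gripper=130,
)

```text
time_s: 23.8
tcp_pos: [0.5509, -0.2501, 0.0666]
ee_rot: [[0.991, -0.132, -0.023], [-0.132, -0.991, 0.018], [-0.025, -0.015, -1.0]]
wrist_force: [-0.2, 0.1, 0.6]
gripper_width: 0.43
```

servo_tool(
  deltas=[
    {"slide": [0,0,-0.6],"spin": 0},
    {"slide": [0,-0.02,-0.8],"spin": 0},
    {"slide": [0,-0.02,-0.6],"spin": 0},
    {"slide": [0,0,-0.2],"spin": 0},
  ],
)

```text
time_s: 24.2
tcp_pos: [0.5519, -0.2502, 0.1224]
ee_rot: [[0.991, -0.132, -0.024], [-0.132, -0.991, 0.018], [-0.027, -0.015, -1.0]]
wrist_force: [-0.3, -0.6, 0.9]
gripper_width: 0.492
```

```bash
python3 -c "
from h import *
go(.5585,-.190,.12,-7.9);print(sense()['ee_rot'][:,2])
import pickle
c=cap('scene');pickle.dump(c,open('c5.pkl','wb'))
crop(c,170,170,110,90,7,'s5.png')
"
```

```text
t 24.2 tcp [ 0.5519 -0.2502  0.1224] yaw -7.58 F [-0.32 -0.59  0.9 ] w 0.492 -> slide [-0.054 -2.419  0.133] spin 0.04
[-0.02443598  0.0183038  -0.99953382]
```

View pics/s5.png

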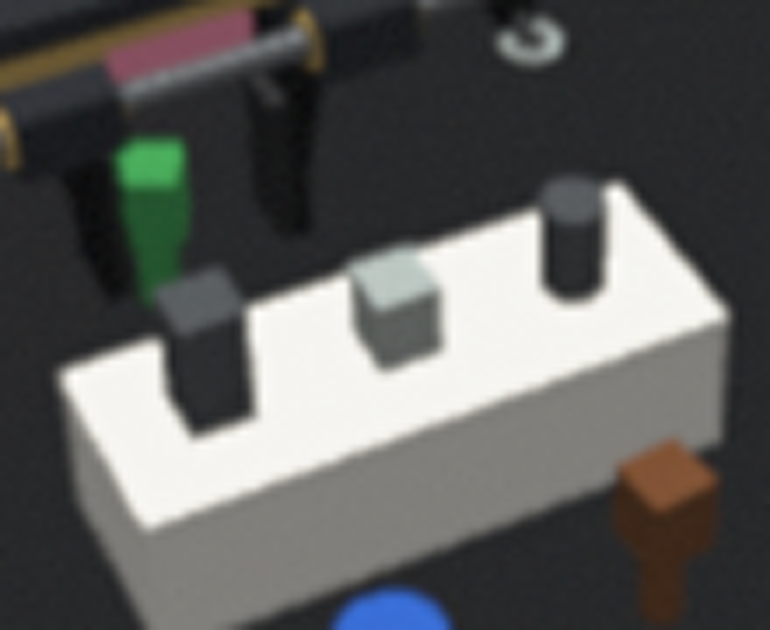

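servo_tool(
  deltas=[
    {"slide": [0,-0.5,0],"spin": 0.04},
    {"slide": [0,-0.7,0],"spin": 0},
    {"slide": [0,-0.6,0],"spin": 0},
    {"slide": [0,-0.3,0],"spin": 0},
    {"slide": [0,0,0],"spin": 0},
  ],
)

```text
time_s: 24.75
tcp_pos: [0.558, -0.1937, 0.1204]
ee_rot: [[0.99, -0.14, -0.028], [-0.139, -0.99, 0.02], [-0.031, -0.016, -0.999]]
wrist_force: [1.3, 0.2, -0.5]
gripper_width: 0.491
```

```bash
python3 -c "
from h import *
go(.5585,-.190,.06,-7.9);print(sense()['ee_rot'][:,2])"
```

```text
t 24.75 tcp [ 0.558  -0.1937  0.1204] yaw -8.0 F [ 1.27  0.17 -0.55] w 0.491 -> slide [ 0.075 -0.113  2.416] spin -0.01
[-0.02849898  0.01970771 -0.99939953]
```

servo_tool(
  deltas=[
    {"slide": [0.1,0,-0.5],"spin": 0},
    {"slide": [0.3,0,-0.5],"spin": 0},
    {"slide": [0.3,0,-0.5],"spin": 0},
    {"slide": [0.3,0,-0.5],"spin": 0},
    {"slide": [0.3,0,-0.3],"spin": 0},
    {"slide": [0.1,0,-0.1],"spin": 0},
  ],
)

```text
time_s: 25.35
tcp_pos: [0.5961, -0.202, 0.1847]
ee_rot: [[0.99, -0.141, -0.028], [-0.14, -0.99, 0.018], [-0.03, -0.014, -0.999]]
wrist_force: [0.1, -0.2, -0.4]
gripper_width: 0.488
```

```bash
python3 -c "
from h import *
go(.5585,-.190,.12,-7.9);print(sense()['ee_rot'][:,2])"
```

```text
t 25.35 tcp [ 0.5961 -0.202   0.1847] yaw -8.07 F [ 0.06 -0.22 -0.36] w 0.488 -> slide [-1.478 -0.229  2.636] spin -0.02
[-0.02817244  0.01796985 -0.99944154]
```

servo_tool(
  deltas=[
    {"slide": [-0.9,-0.1,0.7],"spin": 0},
    {"slide": [-0.9,0,0.7],"spin": 0},
    {"slide": [0,0,0],"spin": 0},
  ],
)

```text
time_s: 25.65
tcp_pos: [0.5509, -0.1938, 0.1516]
ee_rot: [[0.989, -0.143, -0.025], [-0.142, -0.99, 0.017], [-0.027, -0.014, -1.0]]
wrist_force: [0.6, -1.1, -0.8]
gripper_width: 0.494
```

```bash
python3 -c "
from h import *
go(.5585,-.190,.12,-7.9);print(sense()['ee_rot'][:,2])"
```

```text
t 25.65 tcp [ 0.5509 -0.1938  0.1516] yaw -8.19 F [ 0.58 -1.13 -0.77] w 0.494 -> slide [ 0.312 -0.177  1.258] spin -0.04
[-0.0247782   0.0174218  -0.99954116]
```

servo_tool(
  deltas=[
    {"slide": [0.15,-0.1,0.3],"spin": 0},
    {"slide": [0.15,-0.08,0.4],"spin": 0},
    {"slide": [0.04,0,0.4],"spin": 0},
    {"slide": [0,0,0.1],"spin": 0},
  ],
)

```text
time_s: 26.05
tcp_pos: [0.5625, -0.1907, 0.1208]
ee_rot: [[0.99, -0.143, -0.021], [-0.143, -0.99, 0.016], [-0.023, -0.013, -1.0]]
wrist_force: [0.6, -0.3, -0.4]
gripper_width: 0.491
```

```bash
python3 -c "
from h import *
go(.5585,-.190,.06,-7.9);print(sense()['ee_rot'][:,2])"
```

```text
t 26.05 tcp [ 0.5625 -0.1907  0.1208] yaw -8.21 F [ 0.62 -0.27 -0.41] w 0.491 -> slide [-0.107  0.025  2.437] spin -0.04
[-0.02070126  0.0162186  -0.99965415]
```

servo_tool(
  deltas=[
    {"slide": [-0.08,0,0.3],"spin": -0.03},
    {"slide": [-0.03,0,0.5],"spin": 0},
    {"slide": [0,0,0.5],"spin": 0},
    {"slide": [0,0,0.5],"spin": 0},
    {"slide": [0,0,0.4],"spin": 0},
    {"slide": [0,0,0.15],"spin": 0},
    {"slide": [0,0,0],"spin": 0},
  ],
)

```text
time_s: 26.75
tcp_pos: [0.5583, -0.1894, 0.0558]
ee_rot: [[0.99, -0.138, -0.023], [-0.138, -0.99, 0.016], [-0.025, -0.013, -1.0]]
wrist_force: [-1.6, 0.6, 6.5]
gripper_width: 0.49
```

```bash
python3 -c "
from h import *
go(.5585,-.190,.06,-7.9);print(sense()['ee_rot'][:,2])"
```

```text
t 26.75 tcp [ 0.5583 -0.1894  0.0558] yaw -7.91 F [-1.59  0.6   6.49] w 0.49 -> slide [ 0.006  0.022 -0.167] spin -0.0
[-0.02319412  0.01587741 -0.99960489]
```

servo_tool(
  deltas=[
    {"slide": [0,0.01,-0.18],"spin": 0},
    {"slide": [0,0,0],"spin": 0},
  ],
)

```text
time_s: 26.95
tcp_pos: [0.559, -0.1898, 0.061]
ee_rot: [[0.99, -0.138, -0.022], [-0.137, -0.99, 0.016], [-0.024, -0.012, -1.0]]
wrist_force: [0.2, -0.7, 0.4]
gripper_width: 0.492
```

```bash
python3 -c "
from h import *
go(.5585,-.190,.06,-7.9);print(sense()['ee_rot'][:,2])"
```

```text
t 26.95 tcp [ 0.559  -0.1898  0.061 ] yaw -7.9 F [ 0.24 -0.66  0.45] w 0.492 -> slide [-0.019  0.012  0.039] spin -0.0
[-0.02182617  0.0156355  -0.99963951]
```

servo_tool(
  deltas=[
    {"slide": [0,0,0],"spin": 0},
    {"slide": [0,0,0],"spin": 0},
    {"slide": [0,0,0],"spin": 0},
    {"slide": [0,0,0],"spin": 0},
  ],
  gripper=255,
)

```text
time_s: 27.35
tcp_pos: [0.5594, -0.1899, 0.0618]
ee_rot: [[0.99, -0.138, -0.02], [-0.138, -0.99, 0.016], [-0.022, -0.013, -1.0]]
wrist_force: [-1.0, -0.2, -0.3]
gripper_width: 0.254
```

```bash
python3 -c "
from h import *
go(.5585,-.190,.16,-7.9);print(sense()['ee_rot'].round(4).tolist())"
```

```text
t 27.35 tcp [ 0.5594 -0.1899  0.0618] yaw -7.93 F [-0.98 -0.22 -0.26] w 0.254 -> slide [-0.121 -0.043 -3.928] spin -0.0
[[0.9902, -0.1382, -0.0199], [-0.1379, -0.9903, 0.0156], [-0.0218, -0.0127, -0.9997]]
```

servo_tool(
  deltas=[
    {"slide": [0,0,-0.3],"spin": 0},
    {"slide": [0,0,-0.6],"spin": 0},
    {"slide": [-0.02,-0.02,-0.7],"spin": 0},
    {"slide": [-0.02,-0.02,-0.7],"spin": 0},
    {"slide": [-0.02,0,-0.7],"spin": 0},
    {"slide": [-0.1,-0.3,-0.4],"spin": 0},
    {"slide": [-0.3,-0.8,-0.1],"spin": 0},
    {"slide": [-0.4,-1,0],"spin": 0},
    {"slide": [-0.4,-1,0],"spin": 0},
    {"slide": [-0.4,-1,0],"spin": 0},
  ],
)

```text
time_s: 28.35
tcp_pos: [0.5322, -0.0805, 0.1555]
ee_rot: [[0.989, -0.145, -0.023], [-0.145, -0.989, 0.018], [-0.025, -0.014, -1.0]]
wrist_force: [-0.3, 0.5, -1.3]
gripper_width: 0.251
```

```bash
python3 -c "
from h import *
go(.455,.115,.15,-7);print(sense()['ee_rot'][:,2])"
```

```text
t 28.35 tcp [ 0.5322 -0.0805  0.1555] yaw -8.32 F [-0.27  0.49 -1.27] w 0.251 -> slide [-4.179 -7.284  0.429] spin -0.17
[-0.0231235   0.01759363 -0.99957779]
```

servo_tool(
  deltas=[
    {"slide": [-0.55,-0.95,0],"spin": 0},
    {"slide": [-0.55,-0.95,0],"spin": 0},
    {"slide": [-0.55,-0.95,0],"spin": 0},
    {"slide": [-0.55,-0.95,0],"spin": 0},
    {"slide": [-0.55,-0.95,0],"spin": 0},
    {"slide": [-0.5,-0.9,0],"spin": 0},
    {"slide": [-0.3,-0.4,0],"spin": 0},
    {"slide": [0,0,0],"spin": 0},
  ],
)

```text
time_s: 29.15
tcp_pos: [0.4583, 0.0934, 0.1605]
ee_rot: [[0.99, -0.14, -0.026], [-0.14, -0.99, 0.02], [-0.029, -0.016, -0.999]]
wrist_force: [-0.5, -0.2, -1.4]
gripper_width: 0.253
```

```bash
python3 -c "
from h import *
go(.455,.115,.15,-7);print(sense()['ee_rot'][:,2])
c=cap('wrist'); import pickle; pickle.dump(c,open('w6.pkl','wb'))
cv2.imwrite('pics/w6.png',cv2.resize(c['frame'][:,:,::-1],(768,576)))
p=proj(c,(.5375,.1004,.0605)).round().astype(int);print(p)
crop(c,p[0]-20,p[1]-18,40,36,18,'w6h.png');print(p-[20,18])
"
```

```text
t 29.15 tcp [0.4583 0.0934 0.1605] yaw -8.04 F [-0.5  -0.17 -1.44] w 0.253 -> slide [-0.239 -0.829  0.439] spin -0.13
[-0.02607123  0.01953782 -0.99946914]
[238 102]
[218  84]
```

View pics/w6.png

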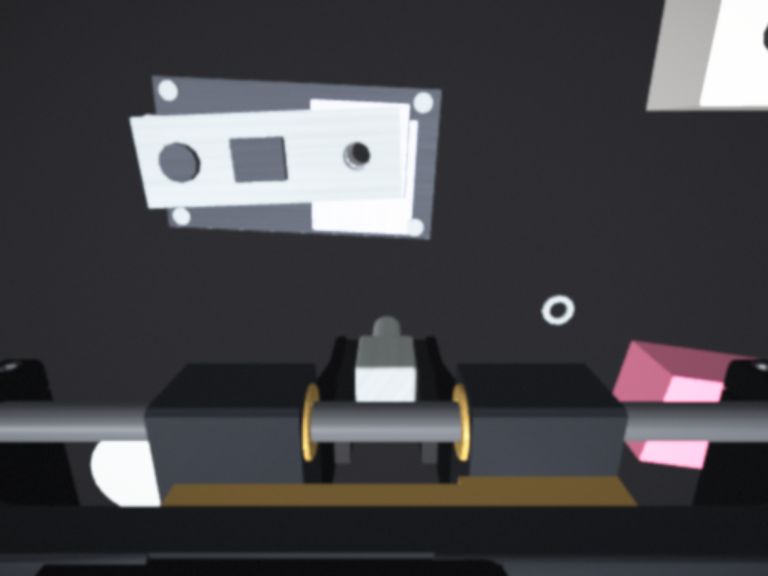

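View pics/w6h.png

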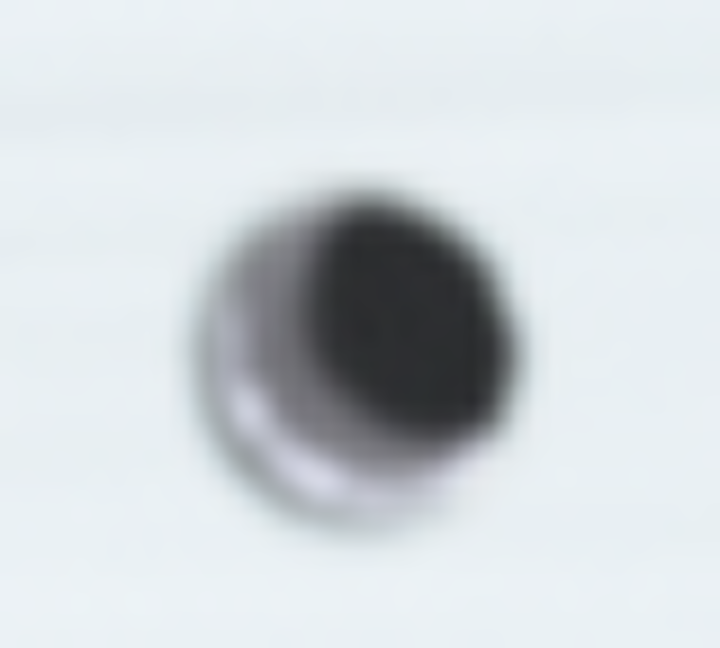

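Run:
```python
from h import *
import pickle
c=pickle.load(open('w6.pkl','rb'))
H=ray(c,237.4,103.5,.0605);print('hole',H)
# block-hole lit crescent: block rim at lower-left inner boundary
Rg=np.array([[0.9902,-0.1382,-0.0199],[-0.1379,-0.9903,0.0156],[-0.0218,-0.0127,-0.9997]])
R=sense()['ee_rot']
tipoff=R@(Rg.T@np.array([.5586-.5594,-.1901+.1899,-.0408]));print('tip offset',tipoff)
print('TCP target xy',H[:2]-tipoff[:2])
# tip check
crop(c,235,205,45,75,8,'w6b.png')
print((proj(c,sense()['tcp_pos']+tipoff)-[235,205]+.5)*8)
go(*(H[:2]-tipoff[:2]),.125,-8)
```

```text
hole [0.53656797 0.10088903 0.0605    ]
tip offset [-1.04728472e-03 -4.26848890e-05 -4.07956643e-02]
TCP target xy [0.53761525 0.10093172]
[194.91243335  82.14127516]
t 29.2 tcp [0.4587 0.0929 0.1605] yaw -8.07 F [ 0.49 -0.26 -1.54] w 0.251 -> slide [ 3.121 -0.74   1.344] spin -0.01
```

View pics/w6b.png

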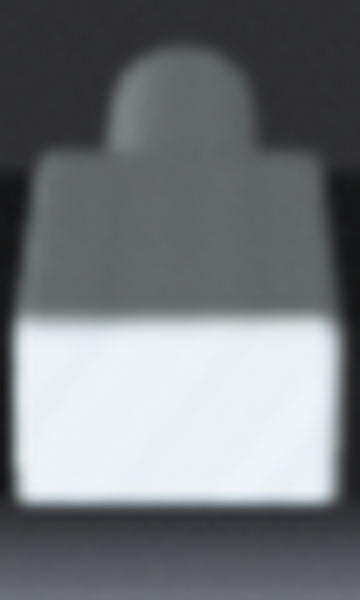

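servo_tool(
  deltas=[
    {"slide": [0.3,-0.08,0.1],"spin": 0},
    {"slide": [0.6,-0.13,0.2],"spin": 0},
    {"slide": [0.7,-0.15,0.3],"spin": 0},
    {"slide": [0.7,-0.15,0.3],"spin": 0},
    {"slide": [0.5,-0.15,0.3],"spin": 0},
    {"slide": [0.2,-0.05,0.1],"spin": 0},
    {"slide": [0,0,0],"spin": 0},
  ],
)

```text
time_s: 29.9
tcp_pos: [0.541, 0.0964, 0.1231]
ee_rot: [[0.989, -0.147, -0.026], [-0.147, -0.989, 0.019], [-0.029, -0.015, -0.999]]
wrist_force: [-0.6, -0.4, -1.1]
gripper_width: 0.256
```

```bash
python3 -c "
from h import *
go(.5376,.1003,.108,-8);print(sense()['ee_rot'][:,2])
c=cap('scene')
crop(c,290,125,80,60,10,'s6.png')
"
```

```text
t 29.9 tcp [0.541  0.0964 0.1231] yaw -8.45 F [-0.61 -0.42 -1.09] w 0.256 -> slide [-0.141 -0.126  0.61 ] spin -0.06
[-0.0261814   0.01882796 -0.99947989]
```

View pics/s6.png

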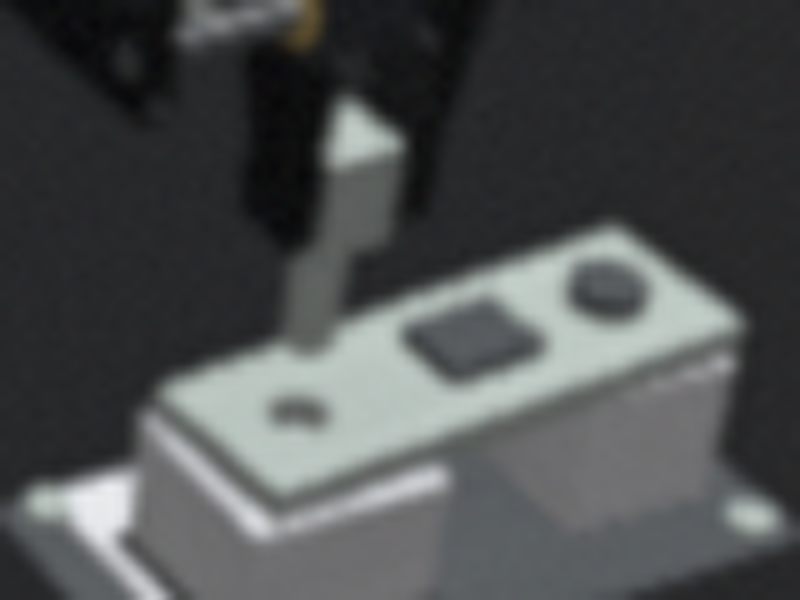

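servo_tool(
  deltas=[
    {"slide": [-0.07,-0.06,0.2],"spin": 0},
    {"slide": [-0.06,-0.06,0.2],"spin": 0},
    {"slide": [0,0,0.2],"spin": 0},
    {"slide": [0,0,0],"spin": 0},
  ],
)

```text
time_s: 30.35
tcp_pos: [0.5358, 0.0999, 0.1082]
ee_rot: [[0.989, -0.147, -0.026], [-0.147, -0.989, 0.019], [-0.029, -0.015, -0.999]]
wrist_force: [-0.1, 0.5, -0.6]
gripper_width: 0.251
```

```bash
python3 -c "
from h import *
go(.5376,.1003,.1,-8);print(sense()['ee_rot'][:,2])
c=cap('scene')
crop(c,290,125,80,60,10,'s7.png')
"
```

```text
t 30.35 tcp [0.5358 0.0999 0.1082] yaw -8.45 F [-0.11  0.52 -0.57] w 0.251 -> slide [ 0.079 -0.023  0.326] spin -0.06
[-0.02596643  0.01946897 -0.99947321]
```

View pics/s7.png

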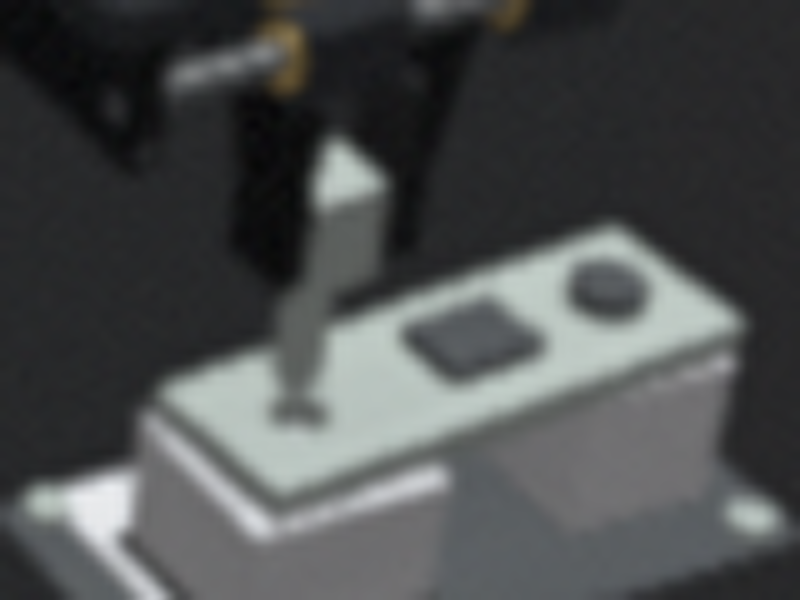

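servo_tool(
  deltas=[
    {"slide": [0.07,-0.02,0.05],"spin": 0},
    {"slide": [0,0,0.12],"spin": 0},
    {"slide": [0,0,0.12],"spin": 0},
  ],
)

```text
time_s: 30.7
tcp_pos: [0.5384, 0.1008, 0.102]
ee_rot: [[0.989, -0.146, -0.023], [-0.146, -0.989, 0.02], [-0.026, -0.017, -1.0]]
wrist_force: [0.8, -0.2, -0.4]
gripper_width: 0.249
```

servo_tool(
  deltas=[
    {"slide": [0,0,0.12],"spin": 0},
  ],
)

```text
time_s: 30.8
tcp_pos: [0.5385, 0.101, 0.0988]
ee_rot: [[0.989, -0.146, -0.023], [-0.146, -0.989, 0.021], [-0.025, -0.017, -1.0]]
wrist_force: [-0.4, 0.3, -1.7]
gripper_width: 0.255
```

```bash
python3 -c "
from h import *
go(.5376,.1003,.09,-8);print(sense()['ee_rot'][:,2])"
```

```text
t 30.8 tcp [0.5385 0.101  0.0988] yaw -8.4 F [-0.4   0.31 -1.72] w 0.255 -> slide [-0.021  0.037  0.351] spin -0.05
[-0.02263047  0.02053244 -0.99953303]
```

Tip is about 2 mm inside the strap hole, no contact. Re-centre and continue.

servo_tool(
  deltas=[
    {"slide": [-0.02,0.03,0.06],"spin": 0},
    {"slide": [0,0,0.12],"spin": 0},
    {"slide": [0,0,0.12],"spin": 0},
  ],
)

```text
time_s: 31.1
tcp_pos: [0.5375, 0.1003, 0.0904]
ee_rot: [[0.989, -0.147, -0.023], [-0.146, -0.989, 0.02], [-0.026, -0.017, -1.0]]
wrist_force: [-0.0, -0.6, -1.5]
gripper_width: 0.25
```

servo_tool(
  deltas=[
    {"slide": [0,0,0.1],"spin": 0},
  ],
)

```text
time_s: 31.2
tcp_pos: [0.5375, 0.1003, 0.0876]
ee_rot: [[0.989, -0.147, -0.023], [-0.146, -0.989, 0.02], [-0.026, -0.017, -1.0]]
wrist_force: [-0.2, 0.1, 0.3]
gripper_width: 0.249
```

```bash
python3 -c "
from h import *
go(.5376,.1003,.08,-8);print(sense()['ee_rot'][:,2])"
```

```text
t 31.2 tcp [0.5375 0.1003 0.0876] yaw -8.4 F [-0.19  0.09  0.29] w 0.249 -> slide [0.014 0.005 0.305] spin -0.05
[-0.02308343  0.02032232 -0.99952697]
```

servo_tool(
  deltas=[
    {"slide": [0,0,0.1],"spin": 0},
    {"slide": [0,0,0.1],"spin": 0},
  ],
)

```text
time_s: 31.4
tcp_pos: [0.5381, 0.1003, 0.0826]
ee_rot: [[0.989, -0.146, -0.022], [-0.146, -0.989, 0.02], [-0.024, -0.017, -1.0]]
wrist_force: [0.6, -0.2, -0.6]
gripper_width: 0.25
```

servo_tool(
  deltas=[
    {"slide": [0,0,0.1],"spin": 0},
    {"slide": [0,0,0.1],"spin": 0},
  ],
)

```text
time_s: 31.6
tcp_pos: [0.5381, 0.1003, 0.0772]
ee_rot: [[0.989, -0.146, -0.021], [-0.146, -0.989, 0.02], [-0.024, -0.017, -1.0]]
wrist_force: [0.7, -1.5, -0.8]
gripper_width: 0.248
```

```bash
python3 -c "
from h import *
go(.5376,.1003,.068,-8);print(sense()['ee_rot'][:,2])"
```

```text
t 31.6 tcp [0.5381 0.1003 0.0772] yaw -8.39 F [ 0.73 -1.51 -0.78] w 0.248 -> slide [-0.01   0.01   0.368] spin -0.05
[-0.02138867  0.02011784 -0.99956881]
```

servo_tool(
  deltas=[
    {"slide": [0,0,0.1],"spin": 0},
    {"slide": [0,0,0.1],"spin": 0},
  ],
)

```text
time_s: 31.8
tcp_pos: [0.5381, 0.1004, 0.0718]
ee_rot: [[0.989, -0.146, -0.021], [-0.146, -0.989, 0.02], [-0.024, -0.017, -1.0]]
wrist_force: [0.4, -0.9, -0.5]
gripper_width: 0.249
```

servo_tool(
  deltas=[
    {"slide": [0,0,0.08],"spin": 0},
    {"slide": [0,0,0.05],"spin": 0},
  ],
)

```text
time_s: 32.0
tcp_pos: [0.5381, 0.1004, 0.0682]
ee_rot: [[0.989, -0.146, -0.021], [-0.146, -0.989, 0.02], [-0.024, -0.017, -1.0]]
wrist_force: [0.5, -1.2, -0.6]
gripper_width: 0.249
```

```bash
python3 -c "
from h import *
go(.5376,.1003,.067,-8);print(sense()['ee_rot'][:,2])"
```

```text
t 32.0 tcp [0.5381 0.1004 0.0682] yaw -8.38 F [ 0.48 -1.22 -0.56] w 0.249 -> slide [-0.016  0.006  0.048] spin -0.05
[-0.02120109  0.01982397 -0.99957867]
```

servo_tool(
  deltas=[
    {"slide": [0,0,0.04],"spin": 0},
  ],
)

```text
time_s: 32.1
tcp_pos: [0.5381, 0.1004, 0.0671]
ee_rot: [[0.989, -0.146, -0.021], [-0.146, -0.989, 0.02], [-0.024, -0.016, -1.0]]
wrist_force: [-1.5, 0.4, 7.0]
gripper_width: 0.25
```

servo_tool(
  deltas=[
    {"slide": [0,0,0.03],"spin": 0},
  ],
)

```text
time_s: 32.2
tcp_pos: [0.5381, 0.1004, 0.0671]
ee_rot: [[0.989, -0.146, -0.021], [-0.145, -0.989, 0.019], [-0.024, -0.016, -1.0]]
wrist_force: [-2.4, -0.0, 8.6]
gripper_width: 0.251
```

servo_tool(
  deltas=[
    {"slide": [0,0,0],"spin": 0},
    {"slide": [0,0,0],"spin": 0},
    {"slide": [0,0,0],"spin": 0},
  ],
  gripper=165,
)

```text
time_s: 32.5
tcp_pos: [0.538, 0.1009, 0.0674]
ee_rot: [[0.989, -0.146, -0.021], [-0.145, -0.989, 0.02], [-0.023, -0.017, -1.0]]
wrist_force: [0.9, 0.0, -0.1]
gripper_width: 0.343
```

servo_tool(
  deltas=[
    {"slide": [0,0,-0.2],"spin": 0},
    {"slide": [0,0,-0.5],"spin": 0},
    {"slide": [0,0,-0.8],"spin": 0},
    {"slide": [0,0,-0.8],"spin": 0},
    {"slide": [0,0,-0.5],"spin": 0},
    {"slide": [-0.6,0,0],"spin": 0},
    {"slide": [-0.9,0,0],"spin": 0},
    {"slide": [-0.9,0,0],"spin": 0},
    {"slide": [-0.5,0,0],"spin": 0},
    {"slide": [0,0,0],"spin": 0},
  ],
)

```text
time_s: 33.5
tcp_pos: [0.4683, 0.1107, 0.1497]
ee_rot: [[0.989, -0.146, -0.012], [-0.146, -0.989, 0.024], [-0.015, -0.022, -1.0]]
wrist_force: [-0.2, 0.8, -0.2]
gripper_width: 0.352
```

```bash
python3 -c "
from h import *
go(.5376,.1003,.067,-8)
c=cap('scene')
crop(c,160,100,220,165,3.6,'s8.png') if 0 else cv2.imwrite('pics/s8.png',cv2.resize(c['frame'][100:265,160:380,::-1],None,fx=3.6,fy=3.6,interpolation=cv2.INTER_CUBIC))
crop(c,290,125,80,60,10,'s8z.png')
c=cap('wrist')
cv2.imwrite('pics/w8.png',cv2.resize(c['frame'][:,:,::-1],(768,576)))
c=cap('top')
cv2.imwrite('pics/t8.png',cv2.resize(c['frame'][:,:,::-1],(768,576)))
"
```

```text
t 33.5 tcp [0.4683 0.1107 0.1497] yaw -8.37 F [-0.18  0.84 -0.2 ] w 0.352 -> slide [2.854 0.081 3.265] spin -0.05
```

View pics/s8.png

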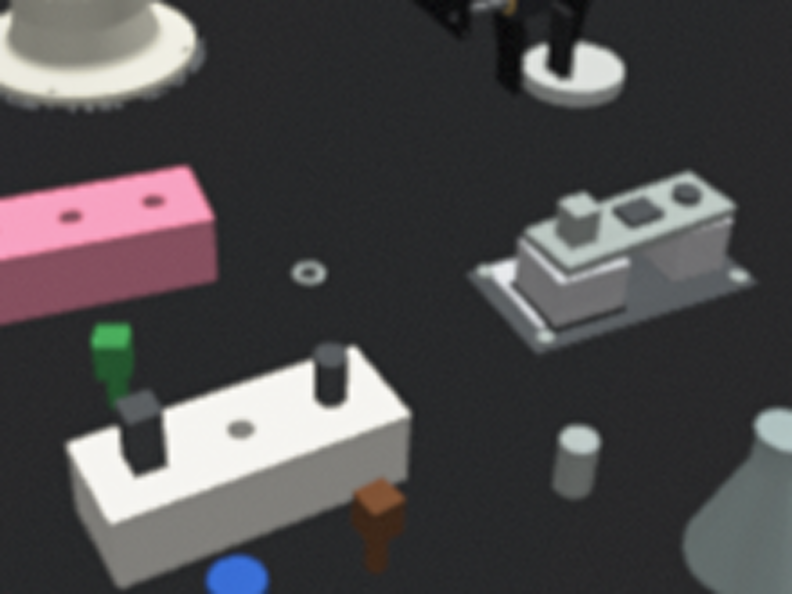

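View pics/s8z.png

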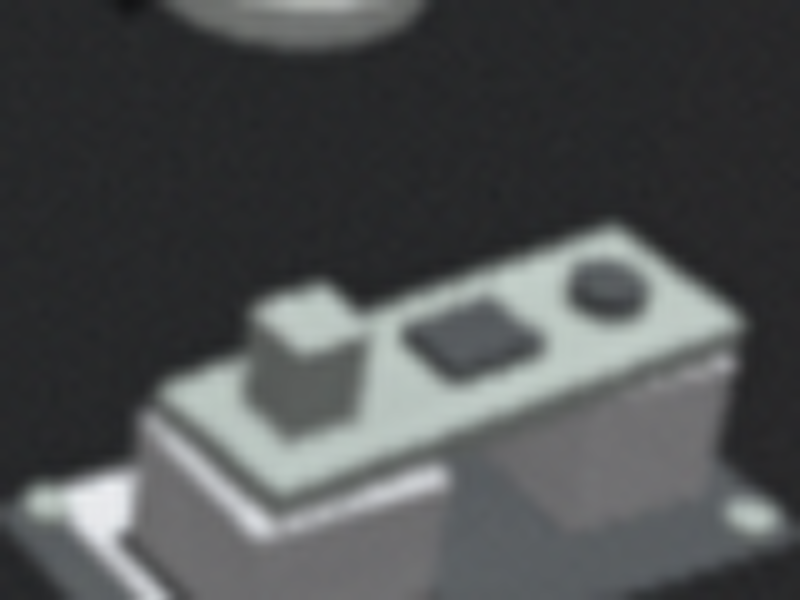

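View pics/w8.png

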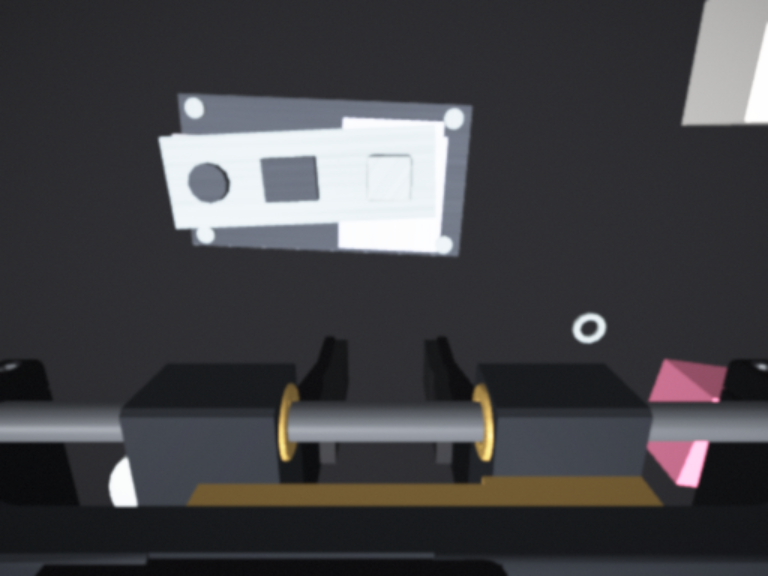

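View pics/t8.png

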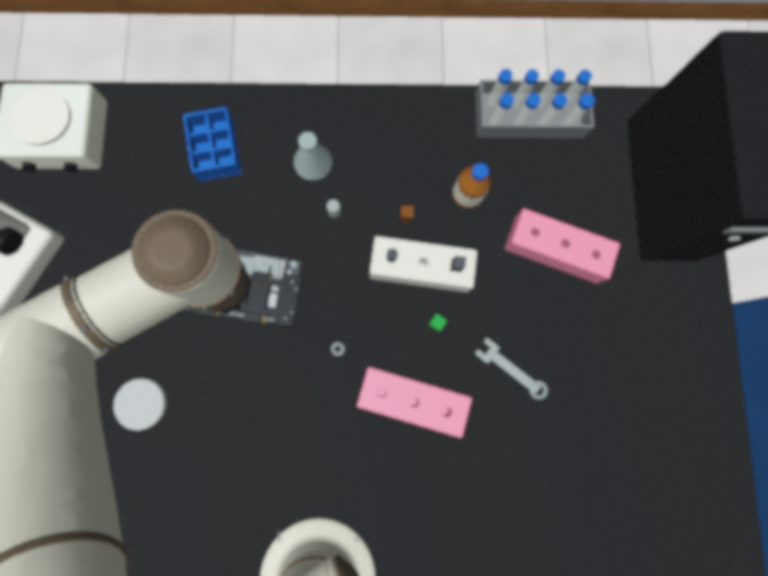

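```bash
python3 -c "
from station import r,sense
print(r.finish_job(), sense()['time_s'])"
```

```text
the job is handed in; nothing more can be done
the job is handed in; nothing more can be done
```

The job is done and handed in at about 33.7 s: the square-headed bolt is through strap and block with its head on the strap.

- **Drift:** The wrist picture showed the block's hole on the strap's +x side. The drift's tip went into both holes without landing on the block. I worked it down with 4 to 5.5 N, reaching 12.5 N when the head met the strap. I let go of it for a moment so the head rested freely, then pulled it out and stood it back in the hole it came from.
- **Bolt:** It went in almost without force. The head met the strap at the expected height, with 8.6 N at most.
- **Last checks:** In the final scene and wrist pictures the bolt head sits flat on the strap. The drift and the punch stand in the stand, with its middle hole empty. The flask and the bottle look unmoved in the top picture, and the gripper touches nothing.

Two things were not perfect. The tool picked up about 1 to 2° of tilt during quick moves; I allowed for it in the aiming but could not fully remove it. The fingertips also touched the stand's top lightly, at about 6.5 N, while reaching for the bolt.

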